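# Click the cosmetics carousel round and load the pump dispenser

### The arm

A 6-joint arm with a two-finger parallel gripper is mounted at the origin on the work surface. World frame = base frame: x ahead of the robot, y to its left, z up, the work surface at z = 0. Lengths are in m, angles in rad, forces in N, time in s.
With the tool pointing down it reaches from about 0.25 to 0.775 m from the base axis. Payload 4 kg.
Tool frame: the origin (TCP) lies where the fingers leave the gripper's body, on its centre line; the fingertips stand 97 mm ahead of it and the grasp point (between the pads) lies 78 mm ahead of it; x points along the fingers, y is the direction in which the jaws open and shut, and the axes are right-handed (so a half turn about x gives the same grasp; the last joint's range is limited). The gripper opens to 94 mm and grips with 3 to 60 N. Pads are 16 mm wide; open, the fingers measure 119 mm over their backs; the gripper's body (75 mm by 177 mm) begins 78 mm behind the grasp point.
Start: joints at [1.193, 0.087, 1.371, -0, 1.684, -0.103], TCP at [0.149, 0.529, 0.303] pointing down, gripper open.
Joint ranges: [-3.1, 3.1], [-0.76, 2.03], [0.27, 2.55], [-1.08, 4.22], [0.17, 2.65], [-2.57, 2.57]. Speed limits (rad/s): [2.79, 2.79, 3.14, 3.14, 3.14, 3.14].

### API

Orientations are given as a rotation vector (axis times angle).
In Python, from plant import readout, optics, hand_in gives the robot as it stands. The module is installed in compiled form; this text tells all that it offers.
- The arm moves only by the tool step_arm, never from a script. Its argument "plan" is a list of rows, each an object with "grip": the closure, from 0 (fully open) to 1 (shut); "dp": the shift along the tool's x, y, z in m, a list of three; "turn": the turn, a rotation vector about the tool's x, y, z in degrees, a list of three. In form: [{"grip": grip, "dp": [x, y, z], "turn": [wx, wy, wz]}, ...]. A call has exactly 5 rows; each row is the pose to reach, as a shift and turn from the pose commanded when the call began, along the tool's axes at that moment; what a row does not reach only later rows make up. A row lasts 1/8 s, in which the tool goes at most 62.5 mm and 10.7 degrees, less where a joint would pass 70% of its speed; a pose out of reach is approached as far as the arm can. A call with a gripper value outside its range is refused whole. The fingers move at their own pace and stop on an object; "squeeze" is the grip in N (left out, the last holds). Time passes only in rows, so rows that repeat a pose let the fingers close, or fill a call up. It gives the time, the measured TCP pose, the force and the opening at its end, in the units of the state.
- readout.get_obs(): the state, without advancing time (a new reading comes with each control period).
- optics.capture(name): name is "scene" or "top" or "wrist"; returns a dict with "pixels" (384x512x3 uint8, red, green, blue), "range_z" (384x512 float32, m along the optical axis (not along the pixel's ray), 0 where there is no reading), "fx", "fy", "cx", "cy" (pixels), "k1" (the pictures are not rectified: a ray, as slopes to the right and down, at radius r is drawn at 1 + k1 r^2 times it, then the intrinsics apply), "xyz" and "orientation" of the camera in the world. Camera axes: x right, y up, looking along -z (the intrinsics and any distortion apply to the point x, -y, -z); pixel columns grow to the right and rows downward; lengths in m; the calibration is good to about 2 mm. A picture is of the moment at which its call begins.
- hand_in(): hands the job in, once; it reports no verdict.
The state is a dict: "t": time; "joint_positions": joint angles; "joint_velocities": joint speeds; "effort": joint torques, N m; "tool_pos": TCP position; "tcp_rot": TCP orientation; "contact_force": force on the tool from outside, world axes, zero at the start; "torque": the same for the moment, N m; "opening": finger opening in m.
Only numpy, scipy, OpenCV 4.12 (cv2) and the standard library are available. Lean on these libraries where they do the work, as an engineer would, in place of code of your own. Each camera call takes 0.05 s, during which the arm holds its last target.

### The job

Gently push the cosmetics carousel round, by a divider or its rim, until the empty bay with the pink ring is at the red dot and you feel the carousel click into its catch there, and stop. Then stand the empty white pump dispenser upright in the pink ring, set gently fully down on the tray and let go, with the carousel still clicked in and everything else left standing.

Things in the scene. Friction and masses are not known exactly. Their poses are not given: they have to be found in the camera images.
- hub (a point): Centre of the carousel's rotating tray, a bamboo lazy susan 276 mm across: on its vertical turning axis, at the tray's upper face (22 mm above the vanity top). Turns with the tray; x points out through the middle of the empty bay. A white post 44 mm across stands here, 60 mm tall with its brass cap. The tray turns freely either way without end, with 2 to 4 N of drag at a divider's outer end.
- divider_ccw (a point): Point on the upright divider that bounds the empty bay on its counterclockwise side (seen from above), 112 mm from the axis, 30 mm above the tray; x points outward along the divider, 36 degrees from the bay's middle line. White, 4 mm thick, 42 mm high above the tray, from the post out to 134 mm. The five dividers are only glued in: keep every push on the carousel below 20 N.
- divider_cw (a point): The same point on the like divider that bounds the empty bay on its clockwise side. The five dividers part the tray into equal bays of 72 degrees; the other four bays hold loose standing things up to 76 mm tall.
- bay (a point): Middle of the floor of the empty bay, at the tray's upper face, 88 mm from the axis; x points outward from the axis, z up. A fixed pink locating ring stands around it: 12 mm high, 53.6 mm inside and 62 mm outside across.
- dot (a point): Centre of a red sticker dot, 16 mm across, on the aluminium flange of the carousel's fixed base (316 mm across, upper face 10 mm above the vanity top), 148 mm from the axis; x points outward from the axis. It was stuck on by hand: with the empty bay in its catch, the bay's middle line lies up to 8 degrees to either side of the dot.
- catch (a joint): Height in m of a sprung ball hidden in the base: below 0.001 riding on its plain track under the tray, about 0.002 dropped into one of five 8 mm wide slots, one for each bay, 115 mm from the axis. Pushed slowly at 112 mm from the axis, the tray slips ahead up to 4 mm as the ball drops in and is then held: 8 to 10 N there drives it out again, either way. Outside a slot nothing holds or centres the tray.
- dispenser_mid (a point): Half-way up the pump dispenser's axis, 63 mm above its foot; z up, x along its lever. White plastic, about 100 g, 126 mm high: body 50 mm across up to 86 mm, collar, and a head with a lever reaching 55 mm to +x and a spout 38 mm to -x, both 17 mm wide at most and over 100 mm up. Best held by the body across its y axis, 70 mm above the foot: so the fingers clear the dividers when it is set down.
- dispenser_foot (a point): Centre of the underside of the dispenser; its edge is bevelled 2 mm.
- nail_polish: Loose bottle of nail polish standing on the carousel, 38 mm across, 60 mm tall. Origin at the centre of its underside, z up.
- cream_jar: Loose white cream jar standing on the carousel, 55 mm across, 44 mm tall. Origin at the centre of its underside, z up.
- perfume: Loose amber perfume bottle standing on the carousel, 30 by 44 mm, 76 mm tall. Origin at the centre of its underside, z up.
- compact: Loose dark blue powder compact lying flat on the carousel, 54 mm across, 20 mm high. Origin at the centre of its underside, z up.
- pencil_mug: Black ceramic mug of pencils on the vanity top, 82 mm across, 158 mm tall with the pencils, handle reaching 70 mm out towards its +y. Origin at the centre of its underside, z up.
- tin: Round aluminium tin on the vanity top, 69 mm across, 24 mm high. Origin at the centre of its underside, z up.
- lash_curler: Steel eyelash curler lying on the vanity top, 130 by 75 mm, 11 mm high. Origin under its pivot.
- lipstick_stand: Clear acrylic lipstick stand with lipsticks, fixed to the vanity top, 70 by 100 mm, 75 mm tall. Origin at the centre of its underside.
Not all that is in view belongs to the job. Of the things like the tin, leave any that is brown or turquoise; of the rest the smaller one is meant.

How it is judged:
On the way, in this order (a step that is already met when the one before it is completed fails the run):
1. the empty bay is at the dot with the catch clicked in, the dispenser not yet loaded (value of joint catch above 0.0012 m and y of bay in the frame of dot between -0.022 and 0.022 m and horizontal distance between bay and dot below 0.075 m), for 0.3 s.
2. the dispenser stands fully down in the pink ring, the catch still clicked in (all of step 1 and z of dispenser_foot in the frame of bay below 0.003 m and horizontal distance between dispenser_foot and bay below 0.004 m and angle between dispenser_foot's own z axis and vertical below 0.06 rad), for 0.2 s.
At the end, for the whole second after the job is handed in: Catch ball in its slot (up over 1.2 mm), empty bay within 22 mm of the dot's line; dispenser foot in the pink ring within 4 mm of its centre and 3 mm of the tray, upright within 0.06 rad, at rest, let go; things in the other bays, mug and tin upright on their surfaces (0.15 rad) (all of step 2 and linear speed of dispenser below 0.01 m/s and contact force between each of the arm, the fingers and dispenser below 0.1 N and angle between each of nail_polish, cream_jar, perfume, compact, pencil_mug, tin's own z axis and vertical below 0.15 rad and z of nail_polish in the frame of hub between -0.01 and 0.01 m and z of cream_jar in the frame of hub between -0.01 and 0.01 m and z of perfume in the frame of hub between -0.01 and 0.01 m and z of compact in the frame of hub between -0.01 and 0.01 m); the robot touches nothing.
It fails at once if the carousel is pushed with more than 20 N (contact force between any of the fingers, the arm and carousel above 20 N).
It fails at once if the dispenser is rammed down on the carousel with more than 20 N (contact force between dispenser and carousel above 20 N).
It fails at once if something standing in the other bays is tipped over (angle between any of nail_polish, cream_jar, perfume, compact's own z axis and vertical above 0.35 rad).
It fails at once if a bystander on the vanity top is shifted by more than 20 mm (distance of any of pencil_mug, tin, lash_curler from where it was at the start of the episode above 0.02 m).
It also fails if it takes over 72 s, if anything falls off the work surface, if the arm or the gripper's body presses on something with over 40 N, if the wrist force passes 120 N, or if a joint passes its speed limit or range.

## Working session

There is one attempt and no reset: what is moved stays moved. The work goes in short steps, Python scripts to look and compute and a tool call to move; the robot and the scene stay as the last step left them, time stands still between calls to the robot, and variables do not carry over. Pictures are saved under pics/ and viewed, and the job is handed in when it is done.

Besides the shell and the picture viewer there is one more tool, called after "Emit:" in YAML: its name, and indented under it one key for each argument. step_arm: Moves the arm, as the interface text tells. Its arguments: {"type":"object","properties":{"plan":{"type":"array"},"squeeze":{"type":"number"}},"required":["plan"]}

```bash
mkdir -p pics; cat > h.py <<'E'
import numpy as np, cv2
from scipy.spatial.transform import Rotation as R
from plant import readout, optics
def cap(n):
    c=optics.capture(n); return c
def camR(c):
    o=np.array(c['orientation'],float)
    return R.from_rotvec(o).as_matrix() if o.size==3 else (o if o.shape==(3,3) else R.from_quat(o).as_matrix())
def ray(c,u,v):
    K=np.array([[c['fx'],0,c['cx']],[0,c['fy'],c['cy']],[0,0,1.]])
    xd=(u-c['cx'])/c['fx'];yd=(v-c['cy'])/c['fy']
    x,y=xd,yd
    for _ in range(20):
        f=1+c['k1']*(x*x+y*y); x,y=xd/f,yd/f
    return camR(c)@np.array([x,-y,-1.0])
def atz(c,u,v,z):
    d=ray(c,u,v);p=np.array(c['xyz']);return p+d*(z-p[2])/d[2]
def dep(c,u,v):
    return np.array(c['xyz'])+ray(c,u,v)*c['range_z'][int(round(v)),int(round(u))]
def proj(c,P):
    q=camR(c).T@(np.array(P)-np.array(c['xyz']));x=q[0]/-q[2];y=-q[1]/-q[2]
    f=1+c['k1']*(x*x+y*y);return np.array([c['fx']*x*f+c['cx'],c['fy']*y*f+c['cy']])
def save(c,name,crop=None,s=1):
    im=c['pixels'][...,::-1]
    if crop: a,b,d,e=crop; im=im[b:e,a:d]
    if s!=1: im=cv2.resize(im,None,fx=s,fy=s,interpolation=cv2.INTER_CUBIC)
    cv2.imwrite('pics/'+name+'.png',im)
E
python3 - <<'E'
from h import *
import pickle
for n in ['scene','top','wrist']:
    c=cap(n); save(c,n+'0',s=1.5); pickle.dump(c,open(n+'0.pkl','wb'))
    print(n,c['xyz'],c['orientation'],c['fx'],c['cx'],c['cy'],c['k1'])
print(readout.get_obs())
E
```

```text
scene [1.26956822 0.24588971 0.70400633] [0.64793352 0.83286901 1.68690645] 357.32075407501617 257.1129207185538 195.2188284071064 -0.051730875633177596
top [0.28663932 0.03455012 1.42745553] [ 0.12117164 -0.09602953 -1.58460048] 396.0561079845192 249.79833188618343 187.21708946598855 -0.05283384870380807
wrist [0.07630022 0.5488646  0.38476597] [-0.22630814 -0.16896065  1.28915686] 290.3154394541531 254.9703364776212 193.58545525001753 -0.0206983311265733
{'t': 0.15, 'joint_positions': array([ 1.19289351e+00,  8.78173324e-02,  1.37185353e+00, -6.41995136e-06,
        1.68361315e+00, -1.03128116e-01]), 'joint_velocities': array([-0.00059394, -0.00176884, -0.00502906, -0.00080028,  0.00060178,
        0.0007151 ]), 'effort': array([ 1.52803972e-03, -3.40642226e+01, -3.02792609e+01,  7.17787771e-02,
        3.05231579e-02, -1.35344817e-04]), 'tool_pos': array([0.14916208, 0.52913398, 0.30178255]), 'tcp_rot': array([ 0.21440239,  1.56041049, -0.21699188]), 'contact_force': array([0.3199243, 0.025805 , 0.0532414]), 'torque': array([-0.02862939, -0.0195932 ,  0.00454538]), 'opening': 0.09397162591940085}
```

View pics/scene0.png

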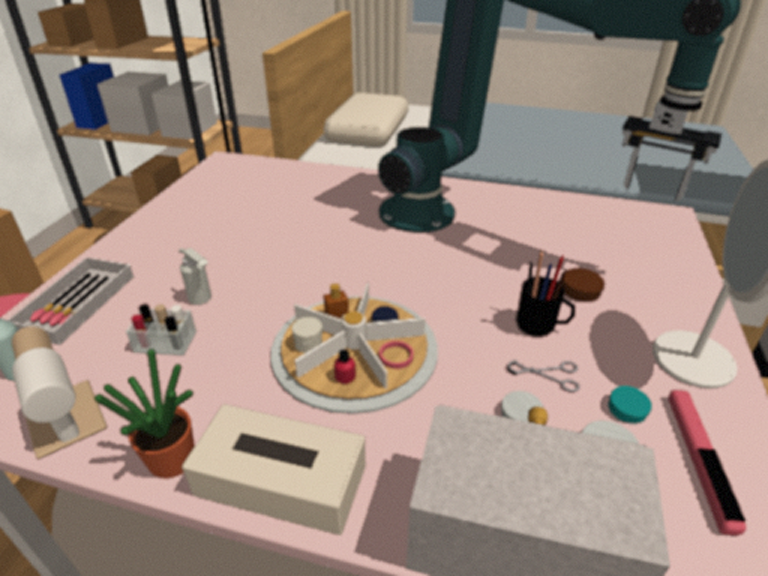

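View pics/top0.png

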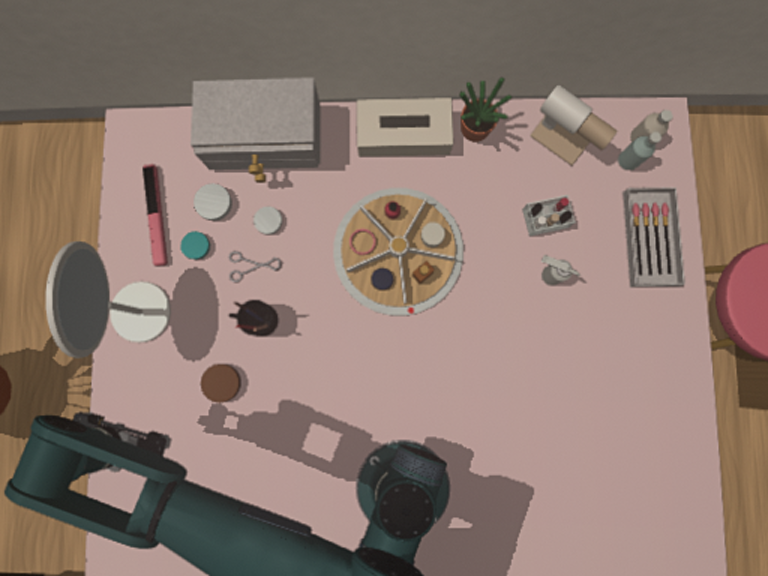

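View pics/wrist0.png

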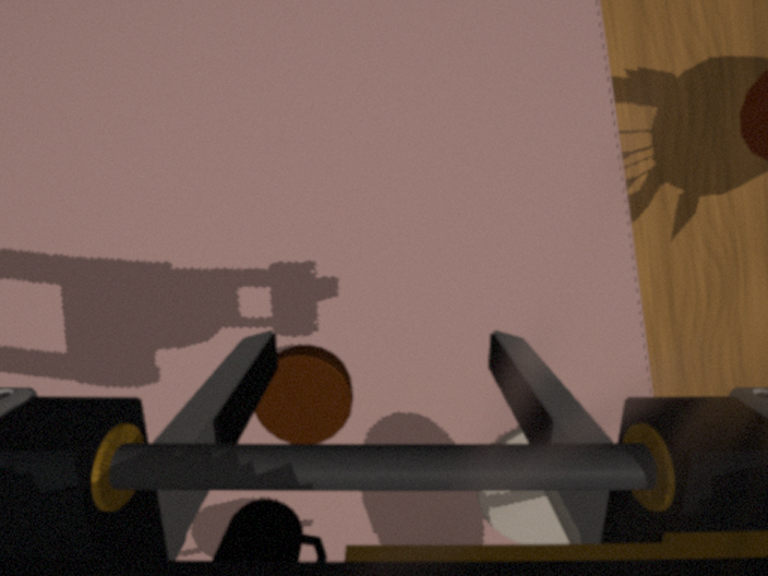

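The top view (×1.5) shows the hub at about (400,245), the pink ring at (364,242), the red dot at (411,310) and the dispenser at about (558,270). I'll enlarge it to measure.

```bash
python3 - <<'E'
from h import *
import pickle
c=pickle.load(open('top0.pkl','rb'))
save(c,'topcar',(216,120,316,216),8); save(c,'topdis',(340,120,400,200),9)
E
```

```text
(no output)
```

View pics/topcar.png

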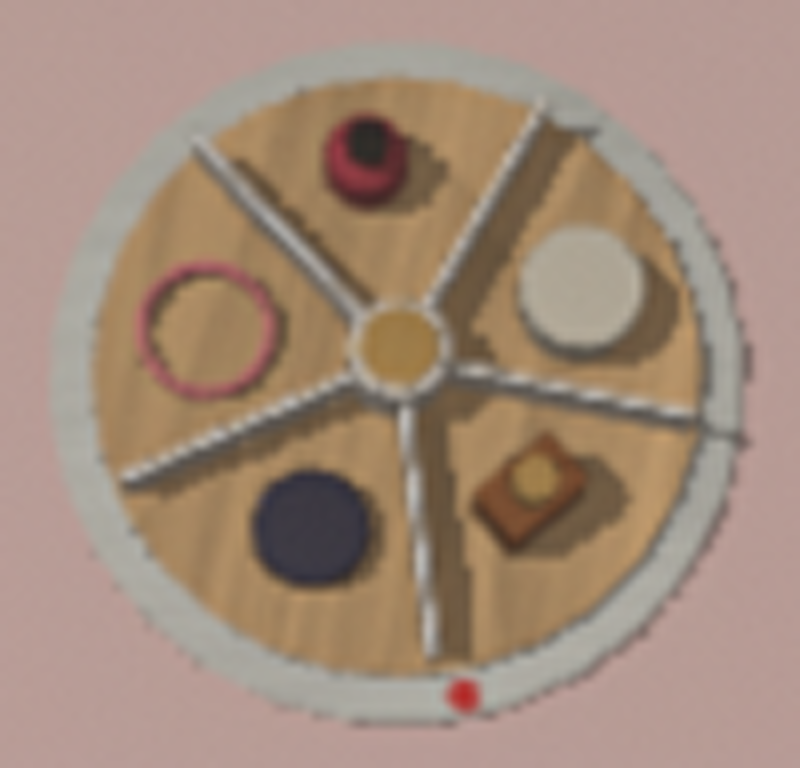

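View pics/topdis.png

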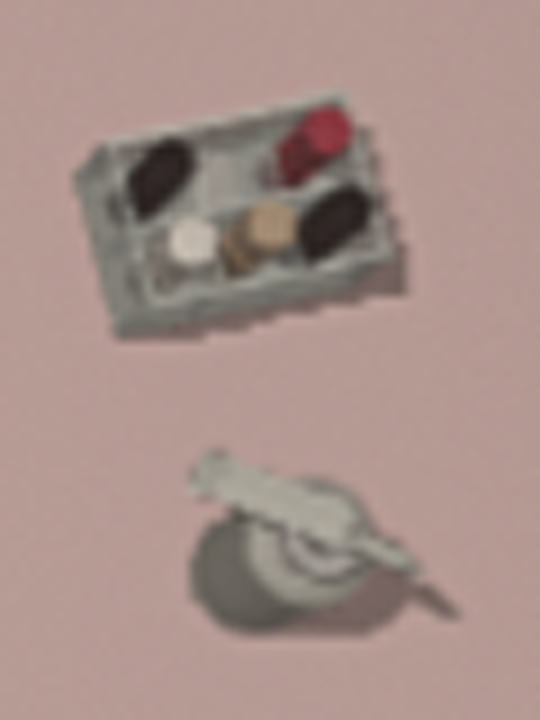

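```bash
cat > m1.py <<'E'
from h import *
import pickle
c=pickle.load(open('top0.pkl','rb'))
def A(x,y,z): return atz(c,216+(x+.5)/8-.5,120+(y+.5)/8-.5,z)
def B(x,y,z): return atz(c,340+(x+.5)/9-.5,120+(y+.5)/9-.5,z)
np.set_printoptions(precision=4,suppress=True)
E
python3 - <<'E'
from m1 import *
cap_=A(400,348,.082);print('hub cap',cap_)
for n,p in dict(tl=(93,376),tr=(705,376),tt=(400,76),tb=(400,676)).items(): print(n,A(*p,.022))
ring=A(209,330,.034);dot=A(464,695,.010)
print('ring',ring,'dot',dot)
d1=A(122,480,.064);d2=A(195,143,.064);d3=A(432,655,.064);d4=A(543,100,.064);d5=A(697,413,.064)
hub=cap_
for n,p in dict(ring=ring,dot=dot,d1=d1,d2=d2,d3=d3,d4=d4,d5=d5).items():
  e=p-hub;print(n,np.hypot(e[0],e[1]),np.degrees(np.arctan2(e[1],e[0])))
print('polish',A(367,140,.082),'compact',A(312,528,.042))
b=B(314,540,.086);lev=B(208,474,.115);sp=B(412,567,.115);print(b,lev,sp,np.degrees(np.arctan2(*(lev-sp)[[1,0]])),np.linalg.norm(lev-sp))
for n,uv in dict(mug=(257/1.5,318/1.5)).items(): print(n,dep(c,*uv))
E
```

```text
hub cap [ 0.557  -0.0012  0.082 ]
tl [0.5588 0.1361 0.022 ]
tr [ 0.5537 -0.1399  0.022 ]
tt [ 0.6958 -0.0055  0.022 ]
tb [0.4205 0.0003 0.022 ]
ring [0.5765 0.083  0.034 ] dot [ 0.4126 -0.0285  0.01  ]
ring 0.08637909882042306 76.9698537058591
dot 0.14700494300781855 -169.30481102348497
d1 0.13280997320933935 113.38348254006362
d2 0.13173030953478426 42.07196358864223
d3 0.13217786874883825 -175.02192400742933
d4 0.1321419281447536 -30.05913645550347
d5 0.1323542199415054 -102.05272021621263
polish [0.6498 0.0112 0.082 ] compact [0.4848 0.0383 0.042 ]
[ 0.492  -0.3732  0.086 ] [ 0.5132 -0.3261  0.115 ] [ 0.4768 -0.4005  0.115 ] 63.90564714386767 0.08285908308182317
mug [0.3943 0.3281 0.0643]
```

```bash
python3 - <<'E'
from h import *
o=readout.get_obs();M=R.from_rotvec(o['tcp_rot']).as_matrix();print(M.round(3))
print(np.degrees(np.arctan2(M[1,1],M[0,1])),np.degrees(o['joint_positions']))
E
```

```text
[[-0.001  0.271  0.962]
 [-0.002  0.962 -0.271]
 [-1.    -0.002 -0.   ]]
74.25653650802718 [ 6.83477637e+01  5.03156252e+00  7.86014173e+01 -3.67836118e-04
  9.64639276e+01 -5.90880578e+00]
```

```bash
cat > p.py <<'E'
from h import *
np.set_printoptions(precision=4,suppress=True)
HUB=np.array([.5575,-.0015])
def now():
    o=readout.get_obs();M=R.from_rotvec(o['tcp_rot']).as_matrix()
    return np.array(o['tool_pos']),np.degrees(np.arctan2(M[1,1],M[0,1])),o
def rel(p,psi,tp,tpsi):
    s=np.radians(psi);M=np.array([[0,0,-1],[np.cos(s),np.sin(s),0],[np.sin(s),-np.cos(s),0]])
    d=M@(np.array(tp)-p); w=-((tpsi-psi+180)%360-180)
    return d.round(4),round(w,2)
def pushpose(div,gap=0,z=.143,r=.112,off=.010):
    a=np.radians(div);rad=np.array([np.cos(a),np.sin(a)]);t=np.array([-rad[1],rad[0]])
    q=HUB+r*rad-(off+gap)*t
    return np.array([*q,z]),div-180
E
python3 - <<'E'
from p import *
p,s,o=now();tp,ts=pushpose(113.5,.013,.28);print(tp,ts)
w=p+(tp-p)*.45;w[2]=.31
print(rel(p,s,w,s-50)); print(rel(w,s-50,tp,s-100))
E
```

```text
[0.5339 0.1104 0.28  ] -66.5
(array([-0.0082, -0.1344,  0.2178]), np.float64(50.0))
(array([0.03  , 0.0983, 0.2969]), np.float64(50.0))
```

Emit:
step_arm:
  plan:
    - {"grip": 0.5, "dp": [-0.002, -0.027, 0.0435], "turn": [10, 0, 0]}
    - {"grip": 1, "dp": [-0.004, -0.054, 0.087], "turn": [20, 0, 0]}
    - {"grip": 1, "dp": [-0.006, -0.081, 0.1305], "turn": [30, 0, 0]}
    - {"grip": 1, "dp": [-0.008, -0.108, 0.174], "turn": [40, 0, 0]}
    - {"grip": 1, "dp": [-0.008, -0.1345, 0.218], "turn": [50, 0, 0]}
  squeeze: 20

```text
t: 0.78
tool_pos: [0.3234, 0.3394, 0.3106]
tcp_rot: [0.896, 1.378, -0.896]
contact_force: [0.8, -0.8, 0.5]
opening: 0.0473
```

```bash
python3 - <<'E'
from p import *
p,s,o=now();tp,ts=pushpose(113.5,.013,.22);print(p,s,o['opening'],o['contact_force'])
print(rel(p,s,tp,s-50),rel(p,s,tp,ts))
E
```

```text
[0.3234 0.3394 0.3106] 23.940312087050557 0.047256749378809276 [ 0.7631 -0.7948  0.4804]
(array([0.0906, 0.0995, 0.2948]), np.float64(50.0)) (array([0.0906, 0.0995, 0.2948]), np.float64(90.44))
```

Emit:
step_arm:
  plan:
    - {"grip": 1, "dp": [0, 0.02, 0.059], "turn": [10, 0, 0]}
    - {"grip": 1, "dp": [0.0, 0.04, 0.118], "turn": [20, 0, 0]}
    - {"grip": 1, "dp": [0.02, 0.06, 0.177], "turn": [30, 0, 0]}
    - {"grip": 1, "dp": [0.05, 0.08, 0.236], "turn": [40, 0, 0]}
    - {"grip": 1, "dp": [0.08, 0.0995, 0.295], "turn": [50, 0, 0]}

```text
t: 1.4
tool_pos: [0.5257, 0.1217, 0.2368]
tcp_rot: [1.537, 0.958, -1.536]
contact_force: [0.1, 0.3, 0.2]
opening: 0.0002
```

```bash
python3 - <<'E'
from p import *
p,s,o=now();tp,ts=pushpose(113.5,.013,.20);print(p,s,o['opening'],o['contact_force'])
print(rel(p,s,tp,ts))
c=cap('wrist');save(c,'w1',s=1.5)
E
```

```text
[0.5257 0.1217 0.2368] -26.098671474693425 0.0001698213466565251 [0.1152 0.2533 0.1781]
(array([0.0368, 0.0123, 0.0065]), np.float64(40.4))
```

View pics/w1.png

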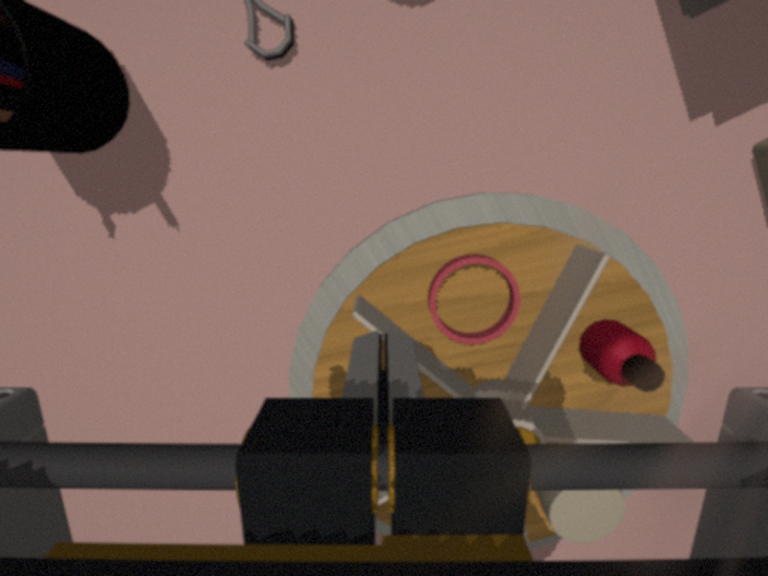

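The wrist view shows the ring at (475,300) and the divider tip at (360,305), with the closed fingers near it. I'll turn the tool and lower it partway.

Emit:
step_arm:
  plan:
    - {"grip": 1, "dp": [0.01, 0.003, 0.002], "turn": [10, 0, 0]}
    - {"grip": 1, "dp": [0.02, 0.006, 0.003], "turn": [20, 0, 0]}
    - {"grip": 1, "dp": [0.03, 0.012, 0.0065], "turn": [30, 0, 0]}
    - {"grip": 1, "dp": [0.037, 0.0125, 0.0065], "turn": [40.4, 0, 0]}
    - {"grip": 1, "dp": [0.037, 0.0125, 0.0065], "turn": [40.4, 0, 0]}

```text
t: 2.08
tool_pos: [0.5325, 0.1121, 0.1996]
tcp_rot: [1.988, 0.423, -1.993]
contact_force: [-0.0, -0.2, 0.8]
opening: 0.0003
```

```bash
python3 - <<'E'
from p import *
p,s,o=now();tp,ts=pushpose(113.5,.013,.143);print(p,s,o['opening'],o['contact_force'])
print(rel(p,s,tp,ts))
c=cap('wrist');save(c,'w2',s=1.5)
# expected tip
print(1.5*proj(c,p+[0,0,-.097]))
for a in (113.5,): 
  for r,z in((.134,.064),(.112,.064),(.04,.064)):
    print(1.5*proj(c,[HUB[0]+r*np.cos(np.radians(a)),HUB[1]+r*np.sin(np.radians(a)),z]))
E
```

```text
[0.5325 0.1121 0.1996] -66.00198609775053 0.0002769023969802283 [-0.0398 -0.242   0.7605]
(array([ 0.0566,  0.0021, -0.0006]), np.float64(0.5))
[380.6535 348.0302]
[344.1295 358.0733]
[384.5682 358.4679]
[516.6188 359.5865]
```

View pics/w2.png

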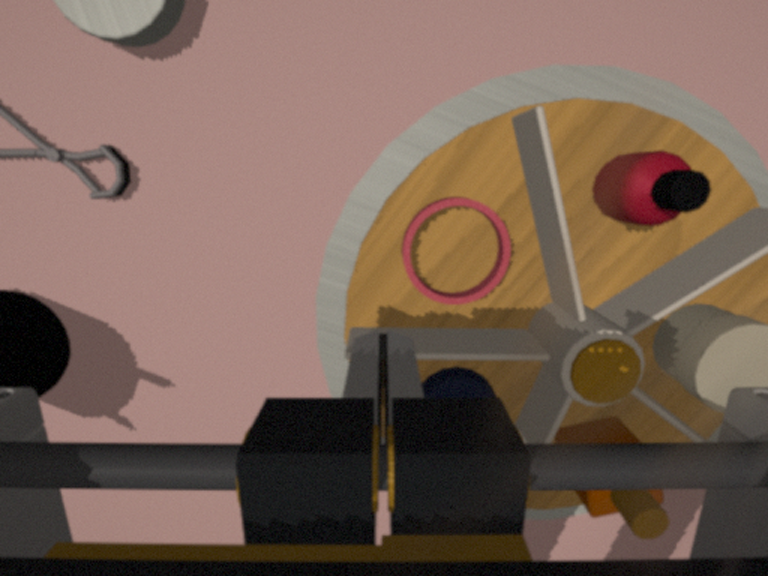

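The divider's top edge is drawn at row 357, where the projection predicted 358. I'll lower the tool beside it.

Emit:
step_arm:
  plan:
    - {"grip": 1, "dp": [0.02, 0.002, -0.001], "turn": [0, 0, 0]}
    - {"grip": 1, "dp": [0.035, 0.002, -0.001], "turn": [0, 0, 0]}
    - {"grip": 1, "dp": [0.048, 0.002, -0.001], "turn": [0.5, 0, 0]}
    - {"grip": 1, "dp": [0.0565, 0.002, -0.001], "turn": [0.5, 0, 0]}
    - {"grip": 1, "dp": [0.0565, 0.002, -0.001], "turn": [0.5, 0, 0]}

```text
t: 2.75
tool_pos: [0.5345, 0.1106, 0.1433]
tcp_rot: [1.995, 0.413, -1.999]
contact_force: [-0.3, -0.6, 0.8]
opening: 0.0006
```

```bash
cat > rot.py <<'E'
from p import *
import sys
# rows for rigid rotation: total deg over 5 rows, from current tool; lead: adjust z
D=[float(a) for a in sys.argv[1:]]
hy,hz=.112,.010
for d in D:
    a=np.radians(d);# ccw by d -> Rx(-d) on (y,z)
    y=hy-(hy*np.cos(a)+hz*np.sin(a)); z=hz-(-hy*np.sin(a)+hz*np.cos(a))
    print(d,round(y,4),round(z,4))
E
python3 rot.py 2 4 6 8 10 12 15; python3 - <<'E'
from p import *
p,s,o=now();print(p,s,o['contact_force'],rel(p,s,*pushpose(113.5,0.003)))
E
```

```text
2.0 -0.0003 0.0039
4.0 -0.0004 0.0078
6.0 -0.0004 0.0118
8.0 -0.0003 0.0157
10.0 -0.0 0.0196
12.0 0.0004 0.0235
15.0 0.0012 0.0293
[0.5345 0.1106 0.1433] -66.6211066191516 [-0.252  -0.592   0.7657] (array([0.0003, 0.    , 0.0106]), np.float64(-0.12))
```

Emit:
step_arm:
  plan:
    - {"grip": 1, "dp": [0, 0, 0.005], "turn": [0, 0, 0]}
    - {"grip": 1, "dp": [0, 0, 0.009], "turn": [0, 0, 0]}
    - {"grip": 1, "dp": [0, 0, 0.011], "turn": [0, 0, 0]}
    - {"grip": 1, "dp": [0, 0, 0.0125], "turn": [0, 0, 0]}
    - {"grip": 1, "dp": [0, 0, 0.0135], "turn": [0, 0, 0]}

```text
t: 3.38
tool_pos: [0.5233, 0.1056, 0.1448]
tcp_rot: [2.0, 0.413, -1.994]
contact_force: [4.3, 1.4, -0.7]
opening: 0.0006
```

Emit:
step_arm:
  plan:
    - {"grip": 1, "dp": [0, 0, 0.002], "turn": [-1, 0, 0]}
    - {"grip": 1, "dp": [0, -0.0004, 0.0048], "turn": [-2.5, 0, 0]}
    - {"grip": 1, "dp": [0, -0.0004, 0.0083], "turn": [-4.25, 0, 0]}
    - {"grip": 1, "dp": [0, -0.0004, 0.0118], "turn": [-6, 0, 0]}
    - {"grip": 1, "dp": [0, -0.0003, 0.0157], "turn": [-8, 0, 0]}

```text
t: 4.0
tool_pos: [0.5081, 0.0991, 0.1447]
tcp_rot: [1.912, 0.538, -1.909]
contact_force: [4.4, 1.2, 2.9]
opening: 0.0006
```

```bash
cat > st.py <<'E'
from p import *
p,s,o=now();d=p[:2]-HUB
a=np.radians(s+180);rad=np.array([np.cos(a),np.sin(a)]);t=np.array([-rad[1],rad[0]])
f=o['contact_force'][:2]
print('t',o['t'],'div@contact',s+180,'r',d@rad,'off',d@t,'z',p[2],'Frad',f@rad,'Ftan',f@t,'q',np.degrees(o['joint_positions'])[[0,5]])
E
python3 st.py
```

```text
t 4.0 div@contact 121.48409787221468 r 0.11162754312097475 off -0.010397828248084393 z 0.1446521697470251 Frad -1.3228444371856858 Ftan -4.40534254116129 q [ 4.7681 63.2864]
```

Emit:
step_arm:
  plan:
    - {"grip": 1, "dp": [0, -0.0003, 0.0047], "turn": [-2.4, 0, 0]}
    - {"grip": 1, "dp": [0, -0.0004, 0.0094], "turn": [-4.8, 0, 0]}
    - {"grip": 1, "dp": [0, -0.0003, 0.0141], "turn": [-7.2, 0, 0]}
    - {"grip": 1, "dp": [0, 0, 0.0188], "turn": [-9.6, 0, 0]}
    - {"grip": 1, "dp": [0, 0.0004, 0.0235], "turn": [-12, 0, 0]}

```text
t: 4.62
tool_pos: [0.4884, 0.0864, 0.1447]
tcp_rot: [1.779, 0.708, -1.775]
contact_force: [5.0, 1.5, 2.4]
opening: 0.0007
```

Emit:
step_arm:
  plan:
    - {"grip": 1, "dp": [0, -0.0003, 0.0047], "turn": [-2.4, 0, 0]}
    - {"grip": 1, "dp": [0, -0.0004, 0.0094], "turn": [-4.8, 0, 0]}
    - {"grip": 1, "dp": [0, -0.0003, 0.0141], "turn": [-7.2, 0, 0]}
    - {"grip": 1, "dp": [0, 0, 0.0188], "turn": [-9.6, 0, 0]}
    - {"grip": 1, "dp": [0, 0.0004, 0.0235], "turn": [-12, 0, 0]}

```text
t: 5.25
tool_pos: [0.4696, 0.0697, 0.1434]
tcp_rot: [1.634, 0.862, -1.642]
contact_force: [0.7, 0.9, -0.1]
opening: 0.0001
```

```bash
python3 st.py; python3 - <<'E'
from h import *
c=cap('top');save(c,'t2',(196,100,336,236),5)
E
```

```text
t 5.25 div@contact 145.49272683859365 r 0.1127520424700011 off -0.008917509876747975 z 0.14344357961723125 Frad -0.0930639225977029 Ftan -1.1707734384392623 q [ 1.6271 36.1457]
```

View pics/t2.png

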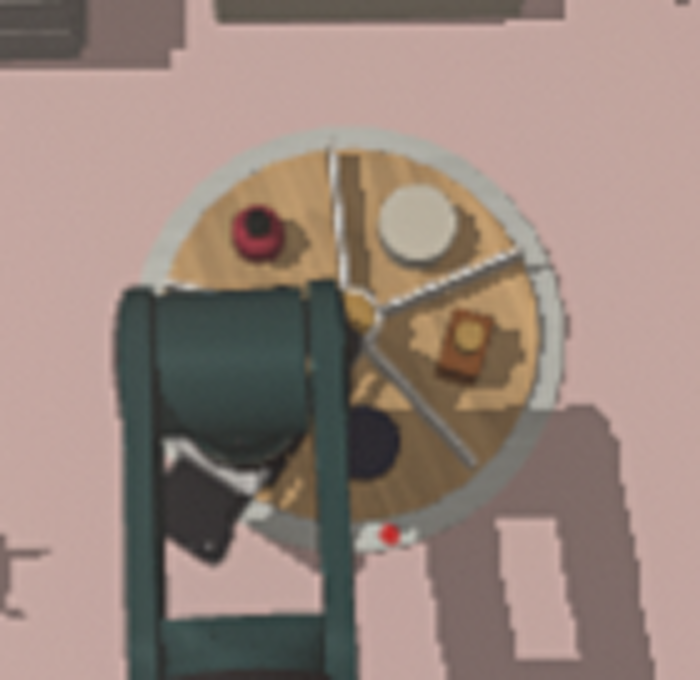

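```bash
python3 - <<'E'
from p import *
import pickle
c=pickle.load(open('top0.pkl','rb'))
def A(x,y,z): return atz(c,196+(x+.5)/5-.5,100+(y+.5)/5-.5,z)
for n,q,k in (('d4',(333,147),-144),('d5',(519,255),-216),('d3',(474,463),-288)):
    e=A(*q,.064)[:2]-HUB; print(n,np.hypot(*e),'d1:',(np.degrees(np.arctan2(e[1],e[0]))-{'d4':216.5,'d5':144.4,'d3':71.6}[n])%360)
E
```

```text
d4 0.12688326387076537 d1: 147.63281037843586
d5 0.12847606484411248 d1: 146.39008889650876
d3 0.13160862786683092 d1: 148.09154772933164
```

The tray slipped ahead into an intermediate slot, with this divider at about 147.5°. The final click should therefore come near 219.5°. I'll push slowly out of this slot.

Emit:
step_arm:
  plan:
    - {"grip": 1, "dp": [0, -0.0002, 0.002], "turn": [-1, 0, 0]}
    - {"grip": 1, "dp": [0, -0.0003, 0.0039], "turn": [-2, 0, 0]}
    - {"grip": 1, "dp": [0, -0.0004, 0.0059], "turn": [-3, 0, 0]}
    - {"grip": 1, "dp": [0, -0.0004, 0.0079], "turn": [-4, 0, 0]}
    - {"grip": 1, "dp": [0, -0.0004, 0.0098], "turn": [-5, 0, 0]}

```text
t: 5.92
tool_pos: [0.4646, 0.0633, 0.1433]
tcp_rot: [1.578, 0.922, -1.58]
contact_force: [0.8, 4.1, -1.6]
opening: 0.0007
```

```bash
python3 st.py
```

```text
t 5.925 div@contact 150.44564460546997 r 0.11281655045037217 off -0.01052891634668945 z 0.14325024183242088 Frad 1.3144706499863967 Ftan -3.9714090579209103 q [ 0.7652 30.2952]
```

Emit:
step_arm:
  plan:
    - {"grip": 1, "dp": [0, -0.0002, 0.002], "turn": [-1, 0, 0]}
    - {"grip": 1, "dp": [0, -0.0003, 0.0039], "turn": [-2, 0, 0]}
    - {"grip": 1, "dp": [0, -0.0004, 0.0059], "turn": [-3, 0, 0]}
    - {"grip": 1, "dp": [0, -0.0004, 0.0079], "turn": [-4, 0, 0]}
    - {"grip": 1, "dp": [0, -0.0004, 0.0098], "turn": [-5, 0, 0]}

```text
t: 6.55
tool_pos: [0.46, 0.054, 0.1441]
tcp_rot: [1.518, 0.975, -1.518]
contact_force: [0.1, 5.9, -2.7]
opening: 0.0006
```

```bash
python3 st.py; python3 - <<'E'
from h import *
c=cap('top');save(c,'t3',(196,100,336,236),5)
E
```

```text
t 6.55 div@contact 155.41602227387463 r 0.11178614631747393 off -0.009909551698841924 z 0.14406334741625892 Frad 2.3140336247790976 Ftan -5.381224365694653 q [-0.3242 24.2589]
```

View pics/t3.png

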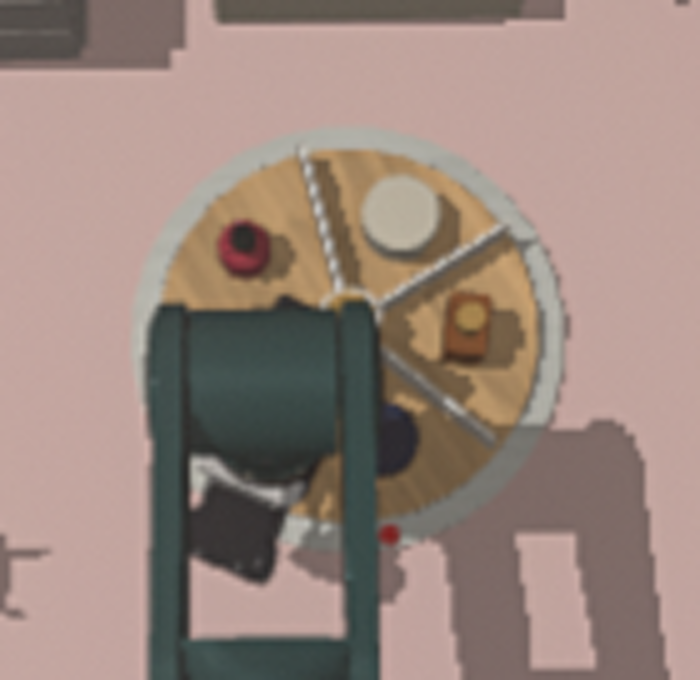

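Emit:
step_arm:
  plan:
    - {"grip": 1, "dp": [0, -0.0003, 0.0047], "turn": [-2.4, 0, 0]}
    - {"grip": 1, "dp": [0, -0.0004, 0.0094], "turn": [-4.8, 0, 0]}
    - {"grip": 1, "dp": [0, -0.0003, 0.0141], "turn": [-7.2, 0, 0]}
    - {"grip": 1, "dp": [0, 0, 0.0188], "turn": [-9.6, 0, 0]}
    - {"grip": 1, "dp": [0, 0.0004, 0.0235], "turn": [-12, 0, 0]}

```text
t: 7.22
tool_pos: [0.4511, 0.0325, 0.1443]
tcp_rot: [1.37, 1.097, -1.368]
contact_force: [2.5, 3.5, -4.1]
opening: 0.0001
```

```bash
python3 st.py
```

```text
t 7.225 div@contact 167.44450151993243 r 0.11125246913550495 off -0.010008797291202312 z 0.1442812569820318 Frad -1.6426366484875619 Ftan -3.911613247090466 q [-3.0806  9.4725]
```

Emit:
step_arm:
  plan:
    - {"grip": 1, "dp": [0, -0.0003, 0.0047], "turn": [-2.4, 0, 0]}
    - {"grip": 1, "dp": [0, -0.0004, 0.0094], "turn": [-4.8, 0, 0]}
    - {"grip": 1, "dp": [0, -0.0003, 0.0141], "turn": [-7.2, 0, 0]}
    - {"grip": 1, "dp": [0, 0, 0.0188], "turn": [-9.6, 0, 0]}
    - {"grip": 1, "dp": [0, 0.0004, 0.0235], "turn": [-12, 0, 0]}

```text
t: 7.85
tool_pos: [0.4465, 0.0095, 0.1445]
tcp_rot: [1.217, 1.203, -1.215]
contact_force: [2.6, 4.8, -3.3]
opening: 0.0006
```

Emit:
step_arm:
  plan:
    - {"grip": 1, "dp": [0, -0.0003, 0.0047], "turn": [-2.4, 0, 0]}
    - {"grip": 1, "dp": [0, -0.0004, 0.0094], "turn": [-4.8, 0, 0]}
    - {"grip": 1, "dp": [0, -0.0003, 0.0141], "turn": [-7.2, 0, 0]}
    - {"grip": 1, "dp": [0, 0, 0.0188], "turn": [-9.6, 0, 0]}
    - {"grip": 1, "dp": [0, 0.0004, 0.0235], "turn": [-12, 0, 0]}

```text
t: 8.48
tool_pos: [0.4467, -0.0139, 0.1446]
tcp_rot: [1.062, 1.296, -1.059]
contact_force: [1.7, 5.3, -1.6]
opening: 0.0003
```

Emit:
step_arm:
  plan:
    - {"grip": 1, "dp": [0, -0.0003, 0.0047], "turn": [-2.4, 0, 0]}
    - {"grip": 1, "dp": [0, -0.0004, 0.0094], "turn": [-4.8, 0, 0]}
    - {"grip": 1, "dp": [0, -0.0003, 0.0141], "turn": [-7.2, 0, 0]}
    - {"grip": 1, "dp": [0, 0, 0.0188], "turn": [-9.6, 0, 0]}
    - {"grip": 1, "dp": [0, 0.0004, 0.0235], "turn": [-12, 0, 0]}

```text
t: 9.1
tool_pos: [0.4516, -0.0367, 0.1447]
tcp_rot: [0.904, 1.375, -0.901]
contact_force: [1.3, 4.9, -0.8]
opening: 0.0005
```

```bash
python3 st.py
```

```text
t 9.1 div@contact 203.4556552472198 r 0.1111861747292304 off -0.009839257772307515 z 0.1446791907574072 Frad -3.1740117632530414 Ftan -3.9698440379619866 q [-11.8615 -35.3305]
```

Emit:
step_arm:
  plan:
    - {"grip": 1, "dp": [0, -0.0003, 0.0039], "turn": [-2, 0, 0]}
    - {"grip": 1, "dp": [0, -0.0004, 0.0078], "turn": [-4, 0, 0]}
    - {"grip": 1, "dp": [0, -0.0004, 0.0118], "turn": [-6, 0, 0]}
    - {"grip": 1, "dp": [0, -0.0003, 0.0157], "turn": [-8, 0, 0]}
    - {"grip": 1, "dp": [0, -0.0001, 0.0186], "turn": [-9.5, 0, 0]}

```text
t: 9.72
tool_pos: [0.4587, -0.0539, 0.1448]
tcp_rot: [0.777, 1.427, -0.776]
contact_force: [0.6, 6.0, -1.2]
opening: 0.0004
```

Emit:
step_arm:
  plan:
    - {"grip": 1, "dp": [0, -0.0001, 0.0012], "turn": [-0.6, 0, 0]}
    - {"grip": 1, "dp": [0, -0.0002, 0.0024], "turn": [-1.2, 0, 0]}
    - {"grip": 1, "dp": [0, -0.0003, 0.0035], "turn": [-1.8, 0, 0]}
    - {"grip": 1, "dp": [0, -0.0004, 0.0047], "turn": [-2.4, 0, 0]}
    - {"grip": 1, "dp": [0, -0.0004, 0.0059], "turn": [-3, 0, 0]}

```text
t: 10.35
tool_pos: [0.4614, -0.0593, 0.1446]
tcp_rot: [0.736, 1.442, -0.737]
contact_force: [-0.5, 4.8, 2.0]
opening: 0.001
```

```bash
python3 st.py
```

```text
t 10.35 div@contact 215.8944177864808 r 0.11169026880017015 off -0.009529304210459005 z 0.14457262871539872 Frad -2.3617310197448695 Ftan -4.1864781120902625 q [-14.3014 -50.1937]
```

Emit:
step_arm:
  plan:
    - {"grip": 1, "dp": [0, 0, 0.0008], "turn": [-0.4, 0, 0]}
    - {"grip": 1, "dp": [0, -0.0001, 0.0016], "turn": [-0.8, 0, 0]}
    - {"grip": 1, "dp": [0, -0.0002, 0.0024], "turn": [-1.2, 0, 0]}
    - {"grip": 1, "dp": [0, -0.0002, 0.0024], "turn": [-1.2, 0, 0]}
    - {"grip": 1, "dp": [0, -0.0002, 0.0024], "turn": [-1.2, 0, 0]}

```text
t: 10.98
tool_pos: [0.4625, -0.0618, 0.1439]
tcp_rot: [0.72, 1.447, -0.722]
contact_force: [-0.3, 0.5, 0.1]
opening: 0.0001
```

```bash
python3 st.py
```

```text
t 10.975 div@contact 217.03639301692078 r 0.11211650293585564 off -0.009113165578585826 z 0.14394090056079994 Frad -0.045367350212068086 Ftan -0.5778553204152188 q [-14.5353 -51.5571]
```

Tangential force fell from 4 N to 0.5 N, so it has likely clicked. I'll check with a picture.

```bash
python3 - <<'E'
from h import *
c=cap('top');save(c,'t4',(196,100,336,236),5)
c=cap('wrist');save(c,'w4',s=1.5)
E
```

```text
(no output)
```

View pics/t4.png

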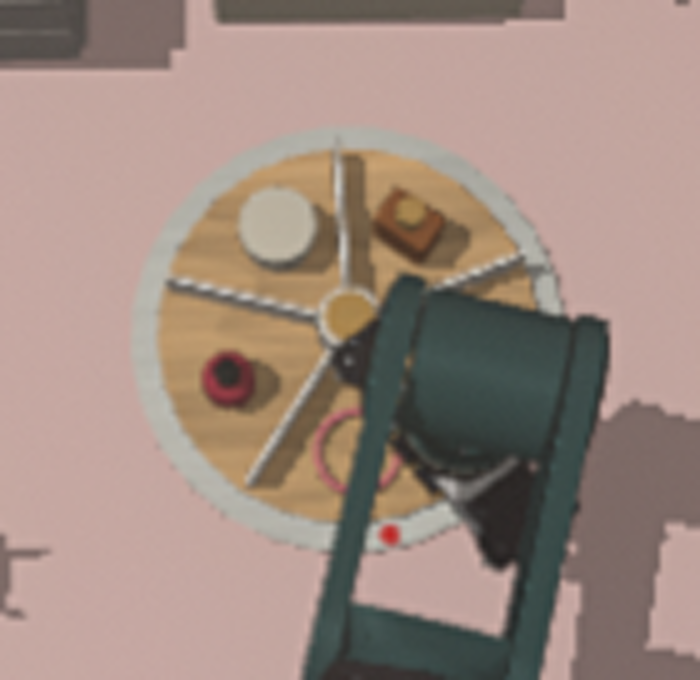

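View pics/w4.png

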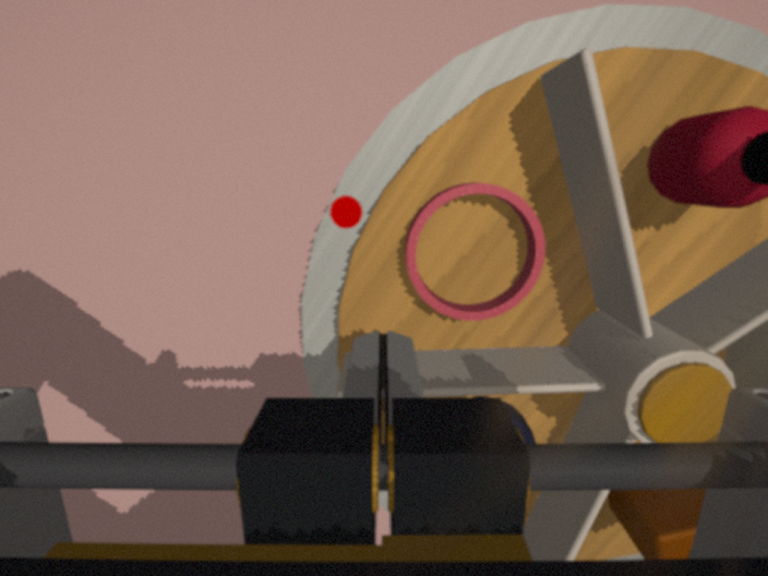

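```bash
python3 - <<'E'
from p import *
import pickle
c=pickle.load(open('top0.pkl','rb'))
A=lambda x,y,z: atz(c,196+(x+.5)/5-.5,100+(y+.5)/5-.5,z)
for n,q,k in (('d2',(250,482),72),('d4',(170,283),144),('d5',(337,147),216),('d3',(523,257),-72)):
    e=A(*q,.064)[:2]-HUB; print(n,np.hypot(*e),'d1:',(np.degrees(np.arctan2(e[1],e[0]))+k)%360)
e=A(389,535,.01)[:2]-HUB;print('dot',np.hypot(*e),np.degrees(np.arctan2(e[1],e[0]))%360)
c=cap('wrist')
r=atz(c,476/1.5,251/1.5,.034);d=atz(c,346/1.5,212/1.5,.010);cp=atz(c,686/1.5,401/1.5,.082)
print('wrist ring',r,'dot',d,'cap',cp)
for x in (r,d): e=x[:2]-cp[:2];print(np.hypot(*e),np.degrees(np.arctan2(e[1],e[0]))%360)
E
```

```text
d2 0.132673305615259 d1: 219.42988292749922
d4 0.12932934341530905 d1: 220.53724008934682
d5 0.12665393364531635 d1: 218.8534890746993
d3 0.13055255491484163 d1: 217.74787906582762
dot 0.1478861676525034 190.27145324364648
wrist ring [ 0.4707 -0.0037  0.034 ] dot [ 0.4137 -0.0277  0.01  ] cap [0.5571 0.0012 0.082 ]
0.0865809762549743 183.20960869169932
0.14632844342648132 191.3842266341181
```

The tray settled with the divider at about 219.3°, 3.5 mm ahead of the finger. That matches the slot predicted from the first click, so it is in the catch. I'll back off, lift, and go to the dispenser.

Emit:
step_arm:
  plan:
    - {"grip": 1, "dp": [0, 0, -0.015], "turn": [0, 0, 0]}
    - {"grip": 1, "dp": [-0.03, 0, -0.018], "turn": [0, 0, 0]}
    - {"grip": 1, "dp": [-0.09, 0, -0.018], "turn": [0, 0, 0]}
    - {"grip": 0.5, "dp": [-0.15, 0, -0.018], "turn": [5, 0, 0]}
    - {"grip": 0, "dp": [-0.17, 0, -0.018], "turn": [10, 0, 0]}

```text
t: 11.75
tool_pos: [0.4521, -0.0463, 0.319]
tcp_rot: [0.858, 1.388, -0.853]
contact_force: [0.1, -0.0, -1.3]
opening: 0.0171
```

```bash
python3 - <<'E'
from p import *
p,s,o=now();print(p,s,o['opening'],np.degrees(o['joint_positions']))
print(rel(p,s,[.492,-.373,.31],s-50))
E
```

```text
[ 0.4521 -0.0463  0.319 ] 26.924557917541648 0.017086116516732513 [-13.0088  -7.7261  89.1538   0.0123  98.1188 -39.9307]
(array([ 0.009 , -0.1123,  0.3094]), np.float64(50.0))
```

Emit:
step_arm:
  plan:
    - {"grip": 0, "dp": [0.002, -0.02, 0.055], "turn": [10, 0, 0]}
    - {"grip": 0, "dp": [0.004, -0.041, 0.112], "turn": [20, 0, 0]}
    - {"grip": 0, "dp": [0.006, -0.063, 0.17], "turn": [30, 0, 0]}
    - {"grip": 0, "dp": [0.008, -0.084, 0.227], "turn": [40, 0, 0]}
    - {"grip": 0, "dp": [0.009, -0.099, 0.273], "turn": [50, 0, 0]}

```text
t: 12.38
tool_pos: [0.4873, -0.3363, 0.3047]
tcp_rot: [1.503, 0.989, -1.503]
contact_force: [1.4, 0.4, 0.6]
opening: 0.0668
```

```bash
python3 - <<'E'
from p import *
p,s,o=now();print(p,s,o['opening'])
import pickle
c=cap('wrist');save(c,'w5',s=1.5);pickle.dump(c,open('w5.pkl','wb'))
c=cap('top');save(c,'t5',(196,100,336,236),5)
E
```

```text
[ 0.4873 -0.3363  0.3047] -23.321332685027052 0.06683326213157847
```

View pics/w5.png

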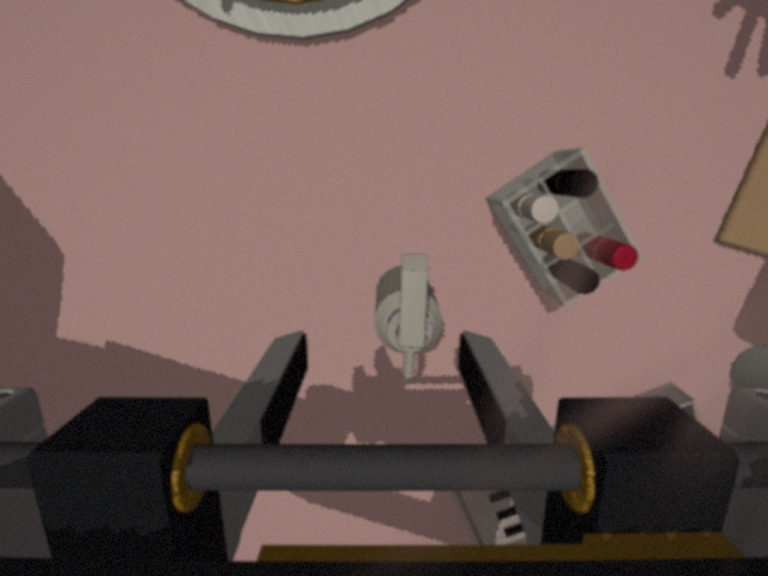

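View pics/t5.png

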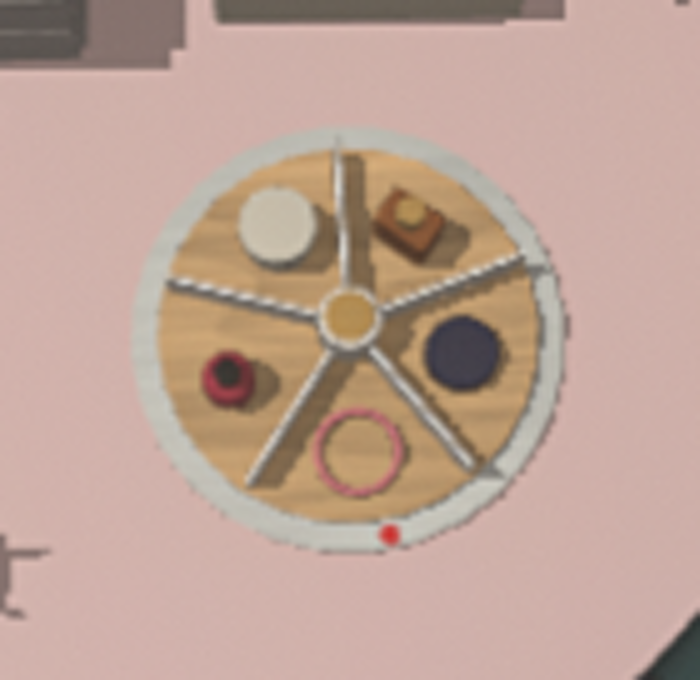

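```bash
python3 - <<'E'
from p import *
import pickle
c=pickle.load(open('w5.pkl','rb'));save(c,'w5c',(230,150,330,270),6)
E
```

```text
(no output)
```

View pics/w5c.png

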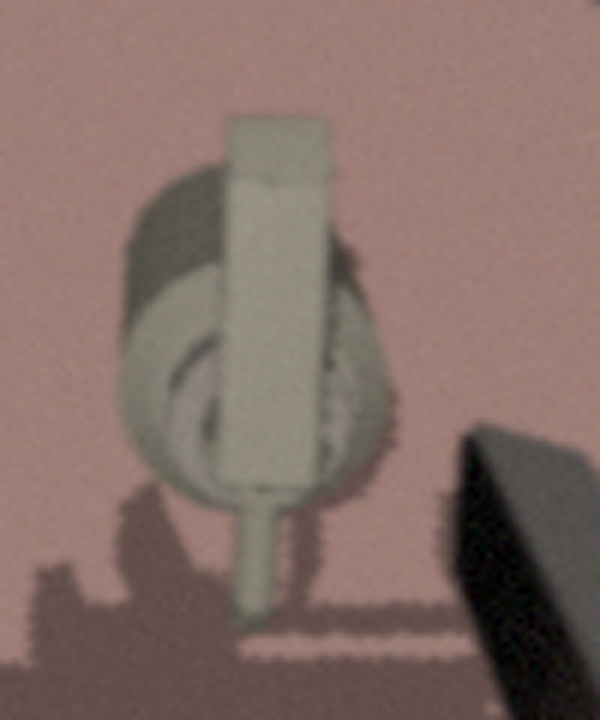

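```bash
python3 - <<'E'
from p import *
import pickle
c=pickle.load(open('w5.pkl','rb'))
A=lambda x,y,z: atz(c,230+(x+.5)/6-.5,150+(y+.5)/6-.5,z)
print(A(254,384,.086)); l,r=A(120,384,.086),A(388,384,.086);print(np.linalg.norm(l-r))
t,b=A(254,256,.086),A(254,512,.086);print(np.linalg.norm(t-b))
f=A(280,183,.122);g=A(268,486,.122);print(f,g,np.degrees(np.arctan2(*(f-g)[[1,0]])),np.linalg.norm(f-g))
p,s,o=now();print(p,s,rel(p,s,[.491,-.372,.24],-26))
E
```

```text
[ 0.493  -0.3706  0.086 ]
0.049032640646645136
0.04947711040921245
[ 0.5123 -0.3293  0.122 ] [ 0.4913 -0.3756  0.122 ] 65.61010129578023 0.05078244133459958
[ 0.4871 -0.3383  0.3031] -23.291710127624707 (array([0.0631, 0.0169, 0.0294]), np.float64(2.71))
```

```bash
python3 - <<'E'
from p import *
p,s,o=now();print(rel(p,s,[.4928,-.3712,.2],-25),rel(p,s,[.4928,-.3712,.148],-25))
E
```

```text
(array([0.1031, 0.0182, 0.028 ]), np.float64(1.71)) (array([0.1551, 0.0182, 0.028 ]), np.float64(1.71))
```

Emit:
step_arm:
  plan:
    - {"grip": 0, "dp": [0.0, 0.01, 0.015], "turn": [1, 0, 0]}
    - {"grip": 0, "dp": [0.0, 0.018, 0.028], "turn": [1.7, 0, 0]}
    - {"grip": 0, "dp": [0.03, 0.018, 0.028], "turn": [1.7, 0, 0]}
    - {"grip": 0, "dp": [0.065, 0.018, 0.028], "turn": [1.7, 0, 0]}
    - {"grip": 0, "dp": [0.065, 0.018, 0.028], "turn": [1.7, 0, 0]}

```text
t: 13.1
tool_pos: [0.4925, -0.3664, 0.2368]
tcp_rot: [1.518, 0.982, -1.521]
contact_force: [-0.3, -0.4, 0.6]
opening: 0.0942
```

```bash
python3 - <<'E'
from p import *
import pickle
p,s,o=now();print(p,s,o['opening'],rel(p,s,[.4928,-.3712,.148],-25))
c=cap('wrist');save(c,'w6',s=1.5);pickle.dump(c,open('w6.pkl','wb'))
print(proj(c,[.4928,-.3712,.086])*1.5)
E
```

```text
[ 0.4925 -0.3664  0.2368] -24.58401322628265 0.09421247633273537 (array([0.0888, 0.0023, 0.0042]), np.float64(0.42))
[387.6314 318.2671]
```

View pics/w6.png

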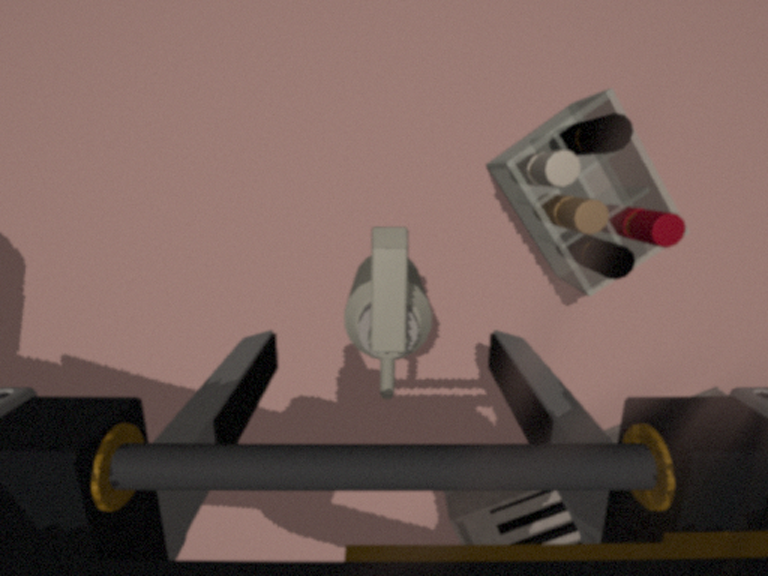

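```bash
python3 - <<'E'
from p import *
import pickle
c=pickle.load(open('w6.pkl','rb'));save(c,'w6c',(210,140,310,280),5)
E
```

```text
(no output)
```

View pics/w6c.png

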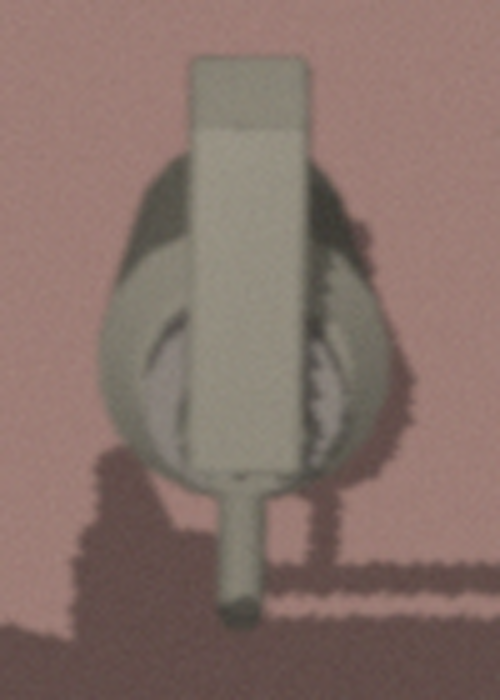

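```bash
python3 - <<'E'
from p import *
import pickle
c=pickle.load(open('w6.pkl','rb'))
A=lambda x,y,z: atz(c,210+(x+.5)/5-.5,140+(y+.5)/5-.5,z)
print(A(245,358,.086),np.linalg.norm(A(100,358,.086)-A(390,358,.086)),A(245,498,.086))
f=A(250,128,.122);g=A(246,470,.122);print(f,g,np.degrees(np.arctan2(*(f-g)[[1,0]])))
p,s,o=now();print(p,s,rel(p,s,[.4932,-.371,.148],-25))
E
```

```text
[ 0.4933 -0.3705  0.086 ] 0.04923771863743307 [ 0.4827 -0.3939  0.086 ]
[ 0.5125 -0.3293  0.122 ] [ 0.4911 -0.3753  0.122 ] 65.03782490709273
[ 0.4932 -0.367   0.2394] -24.589892947006295 (array([0.0914, 0.0016, 0.0036]), np.float64(0.41))
```

Emit:
step_arm:
  plan:
    - {"grip": 0, "dp": [0.02, 0.0015, 0.004], "turn": [0.4, 0, 0]}
    - {"grip": 0, "dp": [0.045, 0.0015, 0.004], "turn": [0.4, 0, 0]}
    - {"grip": 0, "dp": [0.07, 0.0015, 0.004], "turn": [0.4, 0, 0]}
    - {"grip": 0, "dp": [0.091, 0.0015, 0.004], "turn": [0.4, 0, 0]}
    - {"grip": 0, "dp": [0.091, 0.0015, 0.004], "turn": [0.4, 0, 0]}

```text
t: 13.78
tool_pos: [0.4924, -0.3716, 0.1474]
tcp_rot: [1.524, 0.973, -1.525]
contact_force: [0.3, -0.0, 0.2]
opening: 0.0938
```

```bash
python3 - <<'E'
from p import *
p,s,o=now();print(p,s,o['contact_force'],rel(p,s,[.4932,-.371,.148],-25))
E
```

```text
[ 0.4924 -0.3716  0.1474] -25.049339941000447 [ 0.2641 -0.0184  0.1959] (array([-0.0006,  0.0004, -0.0009]), np.float64(-0.05))
```

Well aligned, so I'll grip.

Emit:
step_arm:
  plan:
    - {"grip": 0.3, "dp": [0, 0, -0.001], "turn": [0, 0, 0]}
    - {"grip": 0.6, "dp": [0, 0, -0.001], "turn": [0, 0, 0]}
    - {"grip": 1, "dp": [0, 0, -0.001], "turn": [0, 0, 0]}
    - {"grip": 1, "dp": [0, 0, -0.001], "turn": [0, 0, 0]}
    - {"grip": 1, "dp": [0, 0, -0.001], "turn": [0, 0, 0]}
  squeeze: 15

```text
t: 14.4
tool_pos: [0.4934, -0.3711, 0.1493]
tcp_rot: [1.523, 0.97, -1.523]
contact_force: [0.1, -1.0, 1.1]
opening: 0.05
```

Emit:
step_arm:
  plan:
    - {"grip": 1, "dp": [0, 0, 0], "turn": [0, 0, 0]}
    - {"grip": 1, "dp": [-0.005, 0, 0], "turn": [0, 0, 0]}
    - {"grip": 1, "dp": [-0.02, 0, 0], "turn": [0, 0, 0]}
    - {"grip": 1, "dp": [-0.05, 0, 0], "turn": [0, 0, 0]}
    - {"grip": 1, "dp": [-0.09, 0, 0], "turn": [0, 0, 0]}

```text
t: 15.02
tool_pos: [0.4932, -0.3708, 0.2398]
tcp_rot: [1.524, 0.972, -1.524]
contact_force: [0.1, -0.0, -0.6]
opening: 0.0499
```

```bash
python3 - <<'E'
from p import *
p,s,o=now();print(p,s,o['opening'],o['contact_force'])
# placement: bay
tp=[.4707,-.004,.24];print(rel(p,s,tp,s-55))
E
```

```text
[ 0.4932 -0.3708  0.2398] -25.0425863171787 0.04986690171313624 [ 0.0733 -0.0179 -0.5678]
(array([-0.0002, -0.1756, -0.3229]), np.float64(55.0))
```

Gripped with a 50 mm opening. I'll carry it to the near side of the ring and look before inserting.

```bash
python3 - <<'E'
from p import *
import pickle
p,s,o=now();tp=np.array([.385,-.02,.275]);m=p+(tp-p)*.5;m[2]=.275
print(rel(p,s,m,s-28),rel(m,s-28,tp,-80))
c=pickle.load(open('top0.pkl','rb'))
A=lambda x,y,z: atz(c,196+(x+.5)/5-.5,100+(y+.5)/5-.5,z)
print('ring top', A(360.5,453,.034))
E
```

```text
(array([-0.0352, -0.1233, -0.136 ]), np.float64(28.0)) (array([ 0.    , -0.1727, -0.0623]), np.float64(26.96))
ring top [ 0.4685 -0.008   0.034 ]
```

Emit:
step_arm:
  plan:
    - {"grip": 1, "dp": [-0.02, -0.012, -0.014], "turn": [3, 0, 0]}
    - {"grip": 1, "dp": [-0.035, -0.037, -0.041], "turn": [9, 0, 0]}
    - {"grip": 1, "dp": [-0.035, -0.066, -0.073], "turn": [15, 0, 0]}
    - {"grip": 1, "dp": [-0.035, -0.095, -0.105], "turn": [22, 0, 0]}
    - {"grip": 1, "dp": [-0.035, -0.123, -0.136], "turn": [28, 0, 0]}

```text
t: 15.65
tool_pos: [0.4391, -0.1946, 0.2755]
tcp_rot: [1.854, 0.614, -1.851]
contact_force: [0.3, -0.2, -0.1]
opening: 0.0502
```

Emit:
step_arm:
  plan:
    - {"grip": 1, "dp": [0, -0.042, -0.015], "turn": [7, 0, 0]}
    - {"grip": 1, "dp": [0, -0.084, -0.03], "turn": [14, 0, 0]}
    - {"grip": 1, "dp": [0, -0.126, -0.045], "turn": [20, 0, 0]}
    - {"grip": 1, "dp": [0, -0.158, -0.057], "turn": [25, 0, 0]}
    - {"grip": 1, "dp": [0, -0.1725, -0.0625], "turn": [27, 0, 0]}

```text
t: 16.27
tool_pos: [0.3852, -0.0189, 0.2756]
tcp_rot: [2.133, 0.186, -2.128]
contact_force: [0.7, 0.2, -0.6]
opening: 0.0499
```

Emit:
step_arm:
  plan:
    - {"grip": 1, "dp": [0, 0, 0], "turn": [0, 0, 0]}
    - {"grip": 1, "dp": [0, 0, 0], "turn": [0, 0, 0]}
    - {"grip": 1, "dp": [0, 0, 0], "turn": [0, 0, 0]}
    - {"grip": 1, "dp": [0, 0, 0], "turn": [0, 0, 0]}
    - {"grip": 1, "dp": [0, 0, 0], "turn": [0, 0, 0]}

```text
t: 16.9
tool_pos: [0.3859, -0.0208, 0.274]
tcp_rot: [2.131, 0.185, -2.131]
contact_force: [0.0, 0.4, 0.2]
opening: 0.05
```

```bash
python3 - <<'E'
from p import *
import pickle
p,s,o=now();print(p,s,o['opening'],o['contact_force'])
c=cap('wrist');save(c,'w7',s=1.5);pickle.dump(c,open('w7.pkl','wb'))
E
```

```text
[ 0.3859 -0.0208  0.274 ] -80.08419269315736 0.05003328681730236 [0.0398 0.4091 0.1964]
```

View pics/w7.png

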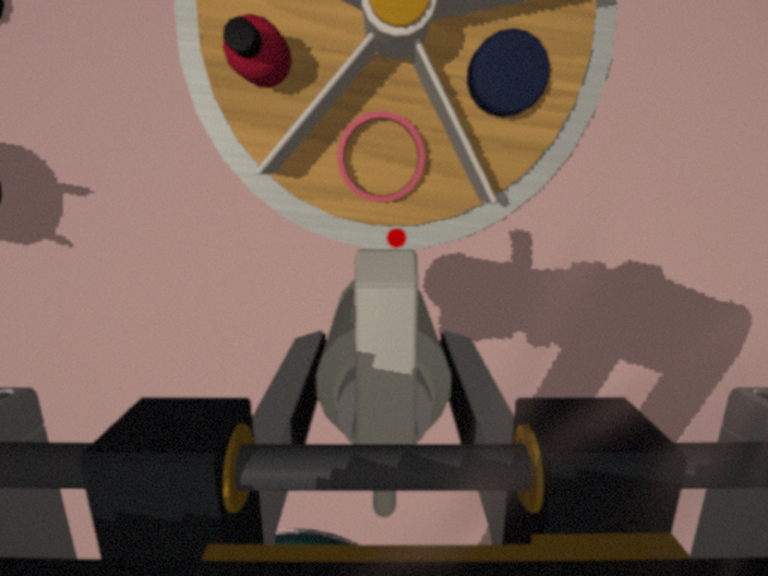

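```bash
cat > ring.py <<'E'
from p import *
def ring(c,box):
    im=c['pixels'].astype(int);hsv=cv2.cvtColor(c['pixels'],cv2.COLOR_RGB2HSV)
    x0,y0,x1,y1=box
    R_,G,B=im[...,0],im[...,1],im[...,2]
    m=((R_-G>55)&(B-G>-5)).astype(np.uint8); mm=np.zeros_like(m);mm[y0:y1,x0:x1]=m[y0:y1,x0:x1]
    ys,xs=np.nonzero(mm)
    P=np.array([atz(c,x,y,.034)[:2] for x,y in zip(xs,ys)])
    # robust circle fit r=28.9mm mid
    from scipy.optimize import least_squares
    f=least_squares(lambda q:np.hypot(P[:,0]-q[0],P[:,1]-q[1])-q[2],[*P.mean(0),.029],loss='soft_l1',f_scale=.001)
    return f.x,len(P)
E
python3 - <<'E'
from ring import *
import pickle
c=pickle.load(open('w7.pkl','rb'))
print(ring(c,(215,65,300,142)))
d=atz(c,397/1.5,238/1.5,.010);print('dot',d)
save(c,'w7c',(200,160,310,320),4)
c=cap('top')
print('top',ring(c,(255,180,282,204)))
E
```

```text
(array([ 0.4708, -0.0053,  0.0287]), 638)
dot [ 0.4126 -0.0287  0.01  ]ring.py:11: RuntimeWarning: Mean of empty slice.
  f=least_squares(lambda q:np.hypot(P[:,0]-q[0],P[:,1]-q[1])-q[2],[*P.mean(0),.029],loss='soft_l1',f_scale=.001)
  ret = ret.dtype.type(ret / rcount)
Traceback (most recent call last):
  File "ring.py", line 11, in ring
    f=least_squares(lambda q:np.hypot(P[:,0]-q[0],P[:,1]-q[1])-q[2],[*P.mean(0),.029],loss='soft_l1',f_scale=.001)
                                                                    ^^^^^^^^^^^^^^^^^
TypeError: Value after * must be an iterable, not numpy.float64
```

View pics/w7c.png

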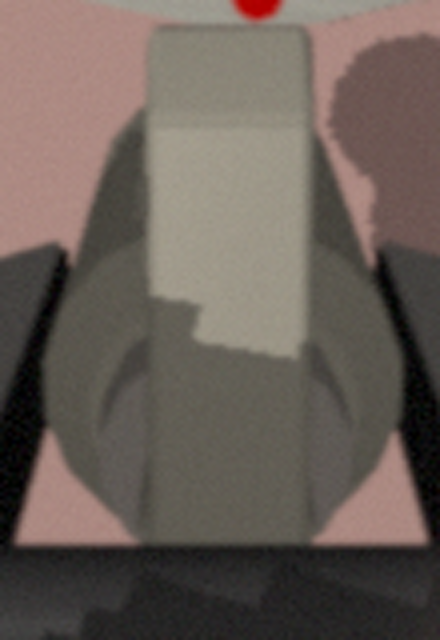

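```bash
python3 - <<'E'
from ring import *
import pickle
c=pickle.load(open('w7.pkl','rb'))
p,s,o=now()
q=proj(c,[p[0],p[1],.211]);print(q,(q-[200,160]+.5)*4-.5)
# project outline of circle
for a in range(0,360,30):
    q=proj(c,[p[0]+.025*np.cos(np.radians(a)),p[1]+.025*np.sin(np.radians(a)),.211]);print(a,((q-[200,160]+.5)*4-.5).round(0))
c=cap('top');save(c,'t6',(240,165,300,215),12)
pickle.dump(c,open('t6.pkl','wb'))
print(c['pixels'][184:200,260:276].reshape(-1,3)[::20])
E
```

```text
[252.9619 256.5986] [213.3475 387.8945]
0 [246. 220.]
30 [149. 228.]
60 [ 71. 280.]
90 [ 35. 359.]
120 [ 47. 443.]
150 [102. 509.]
180 [184. 542.]
210 [273. 535.]
240 [348. 490.]
270 [390. 416.]
300 [385. 331.]
330 [333. 259.]
[[ 60  72  69]
 [ 59  66  60]
 [ 58  71  68]
 [ 57  72  67]
 [ 61  75  72]
 [121 103  78]
 [ 60  75  72]
 [ 59  74  71]
 [ 66  82  80]
 [ 88  91  84]
 [ 64  81  78]
 [ 64  81  79]
 [ 66  82  78]]
```

View pics/t6.png

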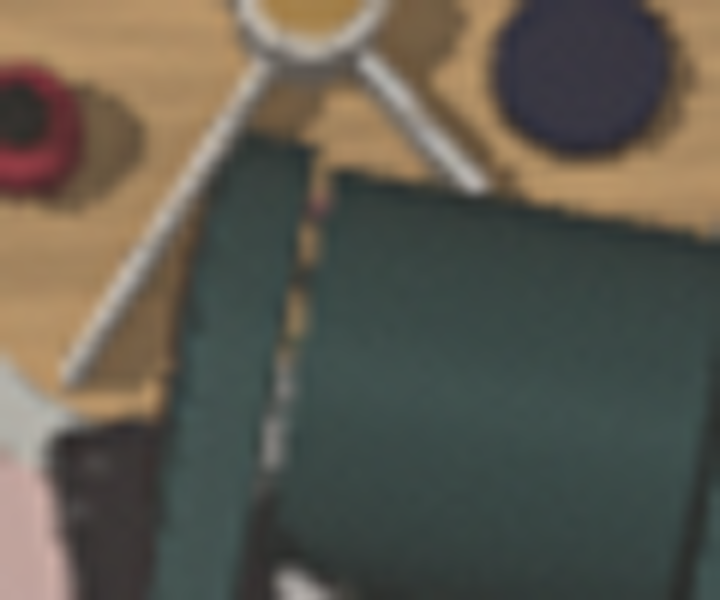

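```bash
python3 - <<'E'
from ring import *
import pickle
c=pickle.load(open('w7.pkl','rb'))
p,s,o=now();a=np.radians(s);y=np.array([np.cos(a),np.sin(a),0]);z=np.array([np.sin(a),-np.cos(a),0])
print(s,'cam tilt', R.from_rotvec(o['tcp_rot']).as_matrix().round(4))
for zz in(-.008,.008):
  for h in (.05,.08,.097):
    print(zz,h,[((proj(c,p+z*zz+y*k-[0,0,h])-[200,160]+.5)*4-.5).round(0) for k in(-.025,0,.025)])
C=camR(c);print('cam offset in tool', (np.array(c['xyz'])-p)@np.c_[[0,0,-1],y,z], 'view', -C[:,2],'right',C[:,0]@y)
for k in range(2):
  o2=ring(c,(215,65,300,142));print(o2)
E
```

```text
-80.0600606375362 cam tilt [[-0.0002  0.1726 -0.985 ]
 [ 0.0001 -0.985  -0.1726]
 [-1.     -0.0001  0.0002]]
-0.008 0.05 [array([ 14., 379.]), array([212., 379.]), array([410., 379.])]
-0.008 0.08 [array([ 48., 287.]), array([214., 287.]), array([379., 287.])]
-0.008 0.097 [array([ 63., 247.]), array([214., 247.]), array([366., 247.])]
0.008 0.05 [array([ 20., 491.]), array([212., 491.]), array([405., 491.])]
0.008 0.08 [array([ 52., 383.]), array([214., 383.]), array([375., 383.])]
0.008 0.097 [array([ 66., 336.]), array([215., 336.]), array([363., 336.])]
cam offset in tool [-0.0831  0.0013 -0.0761] view [-0.259  -0.0447 -0.9649] right 0.9999995818090763
(array([ 0.4708, -0.0053,  0.0287]), 638)
(array([ 0.4708, -0.0053,  0.0287]), 638)
```

The ring fit from the wrist gives a 28.7 mm radius where 28.9 is expected. The held dispenser and the fingertips both appear 1.4 mm off along tool y, so I'll correct for that camera bias. I'll move closer and measure again.

Emit:
step_arm:
  plan:
    - {"grip": 1, "dp": [0, 0, -0.01], "turn": [0, 0, 0]}
    - {"grip": 1, "dp": [0, -0.01, -0.025], "turn": [0, 0, 0]}
    - {"grip": 1, "dp": [0, -0.0165, -0.028], "turn": [0, 0, 0]}
    - {"grip": 1, "dp": [0, -0.0165, -0.028], "turn": [0, 0, 0]}
    - {"grip": 1, "dp": [0, -0.0165, -0.028], "turn": [0, 0, 0]}

```text
t: 17.68
tool_pos: [0.4104, 0.0008, 0.2741]
tcp_rot: [2.13, 0.186, -2.131]
contact_force: [-0.1, -0.4, -0.1]
opening: 0.0498
```

```bash
python3 - <<'E'
from ring import *
import pickle
p,s,o=now();print(p,s)
c=cap('wrist');save(c,'w8',s=1.5);pickle.dump(c,open('w8.pkl','wb'))
a=np.radians(s);y=np.array([np.cos(a),np.sin(a)])
f,n=ring(c,(215,80,300,165));print(f,n,f[:2]-.0014*y)
E
```

```text
[0.4104 0.0008 0.2741] -80.01475524511234
[ 0.471  -0.0052  0.0286] 584 [ 0.4708 -0.0038]
```

View pics/w8.png

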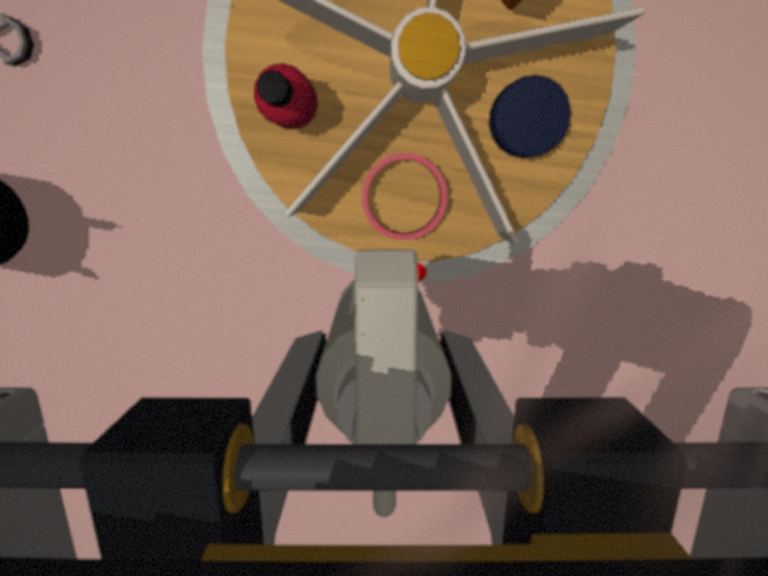

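```bash
python3 - <<'E'
from p import *
p,s,o=now();print(rel(p,s,[.4708,-.0039,.2],-80))
E
```

```text
(array([ 0.0741,  0.015 , -0.0587]), np.float64(-0.04))
```

Emit:
step_arm:
  plan:
    - {"grip": 1, "dp": [0, 0.005, -0.018], "turn": [0, 0, 0]}
    - {"grip": 1, "dp": [0, 0.012, -0.045], "turn": [0, 0, 0]}
    - {"grip": 1, "dp": [0, 0.015, -0.0587], "turn": [0, 0, 0]}
    - {"grip": 1, "dp": [0.03, 0.015, -0.0587], "turn": [0, 0, 0]}
    - {"grip": 1, "dp": [0.06, 0.015, -0.0587], "turn": [0, 0, 0]}

```text
t: 18.35
tool_pos: [0.4711, -0.0041, 0.2138]
tcp_rot: [2.131, 0.185, -2.13]
contact_force: [0.5, -0.5, -1.1]
opening: 0.0498
```

Emit:
step_arm:
  plan:
    - {"grip": 1, "dp": [0.006, 0, 0], "turn": [0, 0, 0]}
    - {"grip": 1, "dp": [0.012, 0, 0], "turn": [0, 0, 0]}
    - {"grip": 1, "dp": [0.014, 0, 0], "turn": [0, 0, 0]}
    - {"grip": 1, "dp": [0.014, 0, 0], "turn": [0, 0, 0]}
    - {"grip": 1, "dp": [0.014, 0, 0], "turn": [0, 0, 0]}

```text
t: 18.98
tool_pos: [0.4713, -0.004, 0.2009]
tcp_rot: [2.132, 0.185, -2.129]
contact_force: [-0.1, 0.0, -0.2]
opening: 0.0501
```

```bash
python3 - <<'E'
from p import *
import pickle
p,s,o=now();print(p,s,o['contact_force'],rel(p,s,[.4708,-.0039,.19],-80))
c=cap('wrist');save(c,'w9',s=1.5);c=cap('scene');save(c,'s9',(170,150,310,280),5)
E
```

```text
[ 0.4713 -0.004   0.2009] -80.04481335618108 [-0.1403  0.002  -0.2199] (array([ 0.0109, -0.0002,  0.0005]), np.float64(-0.04))
```

View pics/w9.png

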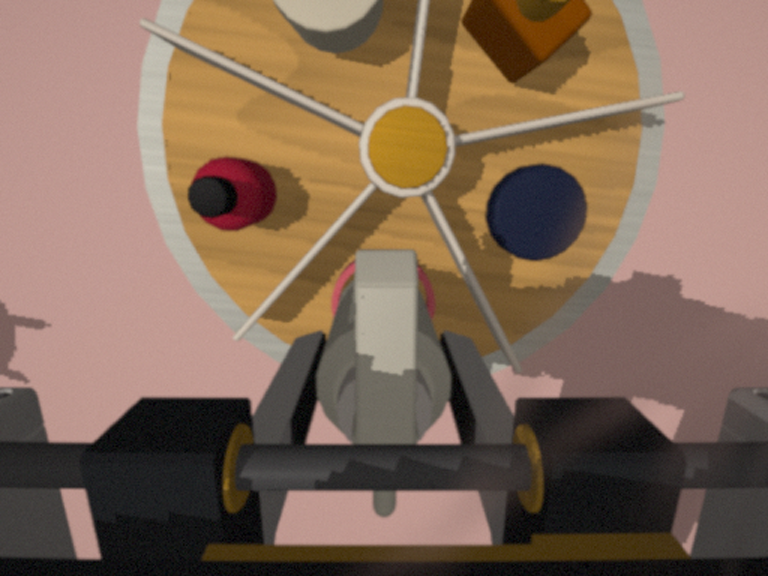

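View pics/s9.png

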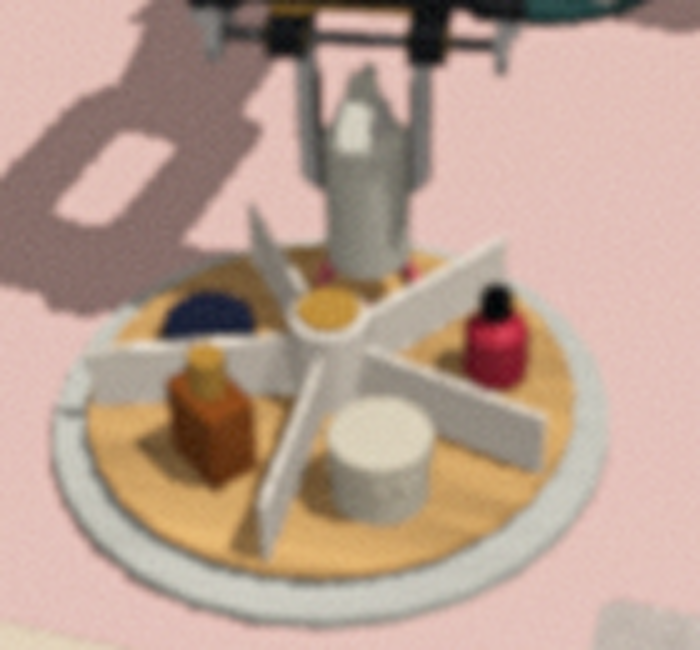

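The dispenser and ring are laterally centred in both views: column 383.5 in the wrist picture, 368 in the scene crop. I'll descend slowly.

Emit:
step_arm:
  plan:
    - {"grip": 1, "dp": [0.005, 0, 0.0004], "turn": [0, 0, 0]}
    - {"grip": 1, "dp": [0.009, 0, 0.0004], "turn": [0, 0, 0]}
    - {"grip": 1, "dp": [0.012, 0, 0.0004], "turn": [0, 0, 0]}
    - {"grip": 1, "dp": [0.015, 0, 0.0004], "turn": [0, 0, 0]}
    - {"grip": 1, "dp": [0.017, 0, 0.0004], "turn": [0, 0, 0]}

```text
t: 19.7
tool_pos: [0.4705, -0.004, 0.1829]
tcp_rot: [2.13, 0.186, -2.131]
contact_force: [-0.0, -1.2, -0.4]
opening: 0.0499
```

```bash
python3 - <<'E'
from p import *
p,s,o=now();print(p,s,o['contact_force'],o['torque'])
E
```

```text
[ 0.4705 -0.004   0.1829] -80.04402073366 [-0.0092 -1.2095 -0.393 ] [-0.0961  0.1506 -0.0295]
```

Emit:
step_arm:
  plan:
    - {"grip": 1, "dp": [0.001, 0, 0], "turn": [0, 0, 0]}
    - {"grip": 1, "dp": [0.002, 0, 0], "turn": [0, 0, 0]}
    - {"grip": 1, "dp": [0.003, 0, 0], "turn": [0, 0, 0]}
    - {"grip": 1, "dp": [0.004, 0, 0], "turn": [0, 0, 0]}
    - {"grip": 1, "dp": [0.005, 0, 0], "turn": [0, 0, 0]}

```text
t: 20.32
tool_pos: [0.4706, -0.004, 0.1781]
tcp_rot: [2.131, 0.186, -2.131]
contact_force: [0.2, 0.1, -0.5]
opening: 0.0503
```

```bash
python3 - <<'E'
from p import *
p,s,o=now();print(p,s,o['contact_force'],o['torque'])
E
```

```text
[ 0.4706 -0.004   0.1781] -80.04443282724937 [ 0.2377  0.0944 -0.5183] [-0.0168  0.135  -0.0026]
```

Inside the ring with no force. I'll continue to the tray.

Emit:
step_arm:
  plan:
    - {"grip": 1, "dp": [0.001, 0, 0], "turn": [0, 0, 0]}
    - {"grip": 1, "dp": [0.002, 0, 0], "turn": [0, 0, 0]}
    - {"grip": 1, "dp": [0.003, 0, 0], "turn": [0, 0, 0]}
    - {"grip": 1, "dp": [0.004, 0, 0], "turn": [0, 0, 0]}
    - {"grip": 1, "dp": [0.005, 0, 0], "turn": [0, 0, 0]}

```text
t: 20.95
tool_pos: [0.4706, -0.004, 0.1731]
tcp_rot: [2.131, 0.186, -2.131]
contact_force: [-0.4, -0.9, -0.9]
opening: 0.0498
```

```bash
python3 - <<'E'
from p import *
p,s,o=now();print(p,s,o['contact_force'],o['torque'])
E
```

```text
[ 0.4706 -0.004   0.1731] -80.04710698359469 [-0.3828 -0.8805 -0.9234] [0.0054 0.2268 0.0007]
```

Emit:
step_arm:
  plan:
    - {"grip": 1, "dp": [0.0005, 0, 0], "turn": [0, 0, 0]}
    - {"grip": 1, "dp": [0.001, 0, 0], "turn": [0, 0, 0]}
    - {"grip": 1, "dp": [0.0015, 0, 0], "turn": [0, 0, 0]}
    - {"grip": 1, "dp": [0.002, 0, 0], "turn": [0, 0, 0]}
    - {"grip": 1, "dp": [0.0025, 0, 0], "turn": [0, 0, 0]}

```text
t: 21.58
tool_pos: [0.4708, -0.004, 0.1712]
tcp_rot: [2.131, 0.186, -2.13]
contact_force: [-1.3, 0.7, 2.3]
opening: 0.05
```

```bash
python3 - <<'E'
from p import *
p,s,o=now();print(p,s,o['contact_force'],o['torque'])
E
```

```text
[ 0.4708 -0.004   0.1712] -80.04303668154483 [-1.268   0.6741  2.3277] [0.0117 0.3641 0.0701]
```

Touchdown at z 0.171 with about 3 N, as predicted. I'll release.

Emit:
step_arm:
  plan:
    - {"grip": 0.42, "dp": [0, 0, 0], "turn": [0, 0, 0]}
    - {"grip": 0.38, "dp": [0, 0, 0], "turn": [0, 0, 0]}
    - {"grip": 0.25, "dp": [0, 0, 0], "turn": [0, 0, 0]}
    - {"grip": 0.1, "dp": [0, 0, 0], "turn": [0, 0, 0]}
    - {"grip": 0.1, "dp": [0, 0, 0], "turn": [0, 0, 0]}

```text
t: 22.2
tool_pos: [0.4706, -0.0041, 0.1706]
tcp_rot: [2.131, 0.186, -2.131]
contact_force: [-0.6, -0.2, -0.7]
opening: 0.0832
```

```bash
python3 - <<'E'
from p import *
p,s,o=now();print(p,s,o['contact_force'],o['opening'])
c=cap('wrist');save(c,'w10',s=1.5);c=cap('scene');save(c,'s10',(170,150,310,280),5)
E
```

```text
[ 0.4706 -0.0041  0.1706] -80.04460909347702 [-0.618  -0.1643 -0.6835] 0.08321036996388918
```

View pics/w10.png

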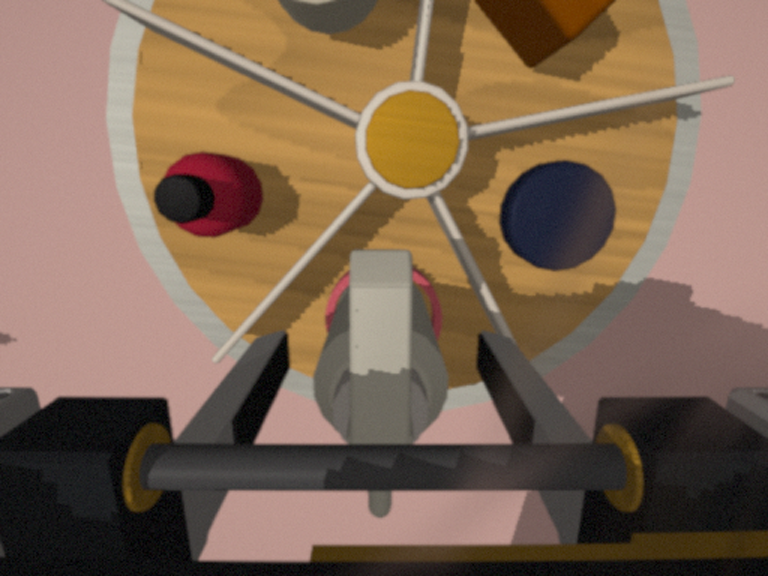

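View pics/s10.png

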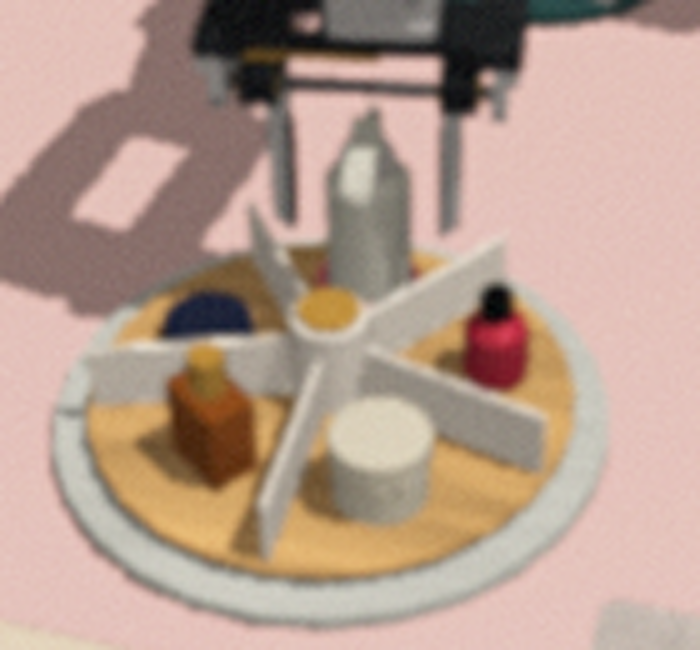

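It stands in the ring and the fingers are clear. I'll retreat straight up.

Emit:
step_arm:
  plan:
    - {"grip": 0.0, "dp": [-0.01, 0, 0], "turn": [0, 0, 0]}
    - {"grip": 0.0, "dp": [-0.03, 0, 0], "turn": [0, 0, 0]}
    - {"grip": 0, "dp": [-0.07, 0, 0], "turn": [0, 0, 0]}
    - {"grip": 0, "dp": [-0.12, 0, 0], "turn": [0, 0, 0]}
    - {"grip": 0, "dp": [-0.16, 0, 0], "turn": [0, 0, 0]}

```text
t: 22.92
tool_pos: [0.4706, -0.004, 0.3337]
tcp_rot: [2.133, 0.185, -2.127]
contact_force: [0.6, -0.9, -0.1]
opening: 0.0941
```

Emit:
step_arm:
  plan:
    - {"grip": 0, "dp": [-0.005, -0.03, 0.03], "turn": [0, 0, 0]}
    - {"grip": 0, "dp": [-0.005, -0.07, 0.08], "turn": [0, 0, 0]}
    - {"grip": 0, "dp": [-0.005, -0.11, 0.12], "turn": [0, 0, 0]}
    - {"grip": 0, "dp": [-0.005, -0.13, 0.14], "turn": [0, 0, 0]}
    - {"grip": 0, "dp": [-0.005, -0.13, 0.14], "turn": [0, 0, 0]}

```text
t: 23.55
tool_pos: [0.3091, 0.1005, 0.3369]
tcp_rot: [2.133, 0.189, -2.125]
contact_force: [0.4, -0.2, -0.5]
opening: 0.0941
```

```bash
python3 - <<'E'
from p import *
p,s,o=now();print(p,s,o['contact_force'],o['opening'],np.degrees(o['joint_positions']))
c=cap('top');save(c,'t11',(196,100,336,236),5);c=cap('scene');save(c,'s11',s=1.5)
E
```

```text
[0.3091 0.1005 0.3369] -79.87844180059507 [ 0.4029 -0.1635 -0.5431] 0.09409016015379291 [  7.9721 -24.9982 100.1393   0.0057 104.6536  87.852 ]
```

View pics/t11.png

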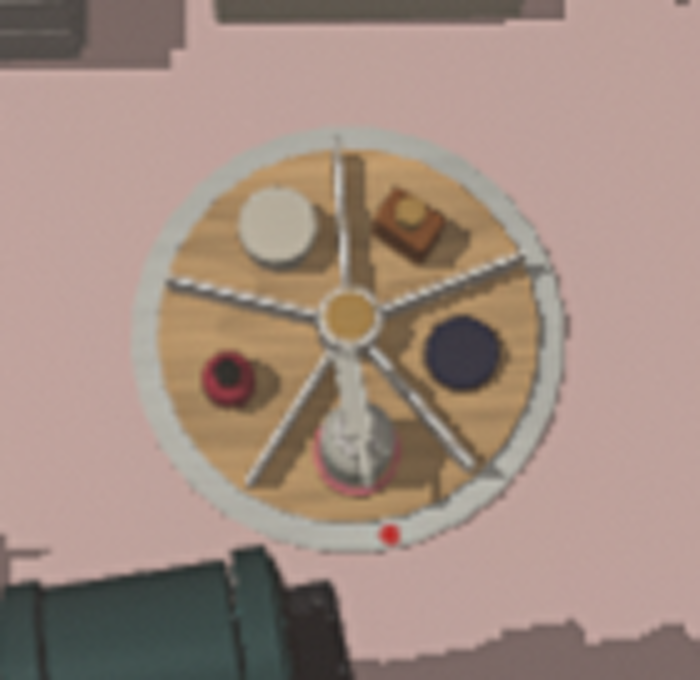

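View pics/s11.png

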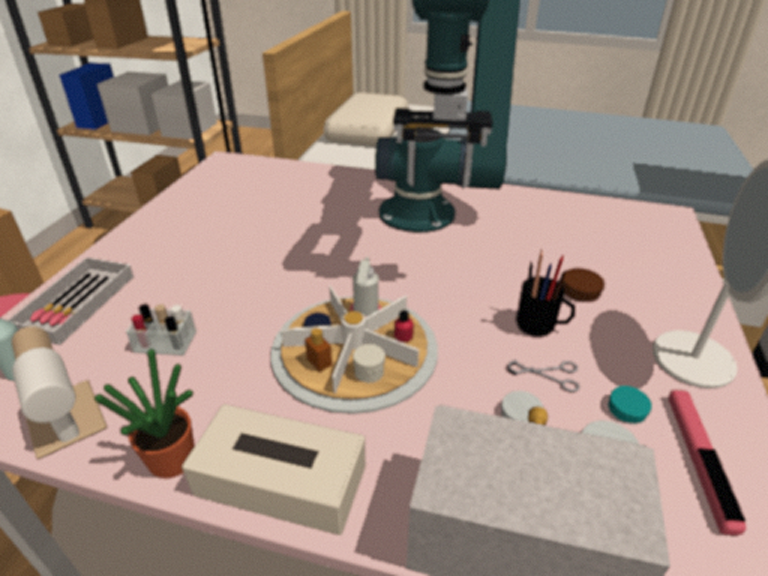

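The divider tips are at the same pixels as right after the click, the dispenser is upright in the ring, and nothing else has moved. I'll hand in.

```bash
python3 -c "
from plant import hand_in
print(hand_in())"
```

```text
the job is handed in; nothing more can be done
None
```

The carousel is clicked in with the empty bay at the red dot, and the dispenser stands upright and released in the pink ring. I handed the job in at about 24 s of the 72 s allowed. No verdict came back.

- **Carousel:** I pushed it counterclockwise by the divider on the ring bay's counterclockwise side, with 4–6 N shown at each reading. It passed one intermediate slot. I stopped when the force fell to about 0.5 N and the tray had slipped about 3.5 mm ahead of the finger. The divider was then at about 219.3°, matching the 219.4° predicted from the first slot. I did not push further to test the hold. The bay's middle line is about 7° from the dot, roughly 11 mm against the 22 mm allowed.
- **Dispenser:** It went into the ring without force and touched down gently (about 2–3 N) at the predicted tool height of 0.171 m. I then let go and lifted clear.
- **Last pictures:** The dividers are where they were right after the click, and the dispenser is upright in the ring. The things in the other bays, the mug and the tin are standing unmoved, and the robot touches nothing.
- **Disagreements:** The top and wrist cameras differed by 2–4 mm on the ring's position. I used the wrist camera, corrected for the 1.4 mm sideways offset seen on the fingers and dispenser, and the force-free fit agrees with that. I did not measure the dispenser's final offset from the ring's centre or its tilt; I judged both from the pictures.

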